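# Load the burnout kiln

## Robot

A 6-joint arm with a two-finger parallel gripper is mounted at the origin on the work surface. World frame = base frame: x ahead of the robot, y to its left, z up, the work surface at z = 0. Lengths are in m, angles in rad, forces in N, time in s.
With the tool pointing down it reaches from about 0.35 to 0.85 m from the base axis. Payload 8.1 kg.
Tool frame: the origin (TCP) lies between the finger pads; the fingertips stand 25 mm ahead of it and the grasp point (between the pads) lies 6 mm ahead of it; z points along the fingers, y is the line along which they close (so a half turn about z gives the same grasp; the last joint's range is limited). The gripper opens to 93 mm and grips with 3 to 60 N. Pads are 15 mm wide; open, the fingers measure 128 mm over their backs; the gripper's body (75 mm by 188 mm) begins 65 mm behind the grasp point.
Start: joints at [1.222, 0.13, 1.488, -0, 1.523, -0.085], TCP at [0.156, 0.579, 0.244] pointing down, gripper open.
Joint ranges: [-2.96, 2.96], [-0.89, 2.26], [0.02, 2.5], [-1.34, 4.48], [0, 2.73], [-2.66, 2.66]. Speed limits (rad/s): [2.39, 2.39, 2.79, 3.14, 3.14, 3.14].

## Interface

Orientations are given as a unit quaternion [x, y, z, w].
In Python, from workcell import env gives the robot as it stands.
- The arm moves only by the tool send_rows, never from a script. Its argument "plan" is one flat list of numbers, 4 for each row, row after row: the shift along the tool's x, y, z in mm, then the turn about the tool's z in degrees. A call has 1 to 12 rows; each row shifts and turns the commanded pose from where the row before left it, along the tool's axes as they then stand; what a row does not reach is not made up. A row lasts 1/10 s, in which the tool goes at most 50 mm and 8.59 degrees, less where a joint would pass 70% of its speed; a pose out of reach is approached as far as the arm can. A call is refused whole if a number of a shift passes 50 or a number of a turn 8.59, either way. A call with a gripper value outside its range is refused whole. "gripper" is the closure in counts, from 0 (fully open) to 255 (shut), set as the call begins (left out, the last holds). The fingers move at their own pace and stop on an object; the grip force is fixed at half the most. Time passes only in rows, so rows that do not move let the fingers close. It gives the time, the measured TCP pose, the force, the opening and the grip force at its end, in the units of the state.
- env.observe(): the state, without advancing time (a new reading comes with each control period).
- env.capture(name): name is "side" or "top"; returns a dict with "image" (400x640x3 uint8, red, green, blue), "camera_matrix" (3x3 intrinsics, pixels), "R" (3x3) and "t" (3): a world point X has camera coordinates R X + t. Camera axes: x right, y down, z forward; pixel columns grow to the right and rows downward; lengths in m; the calibration is good to about 2 mm. A picture is of the moment at which its call begins. There is no depth.
- env.sign_off(): hands the job in; it is judged then, once.
The state is a dict: "time_s": time; "joint_pos": joint angles; "qvel": joint speeds; "joint_torque": joint torques, N m; "ee_pos": TCP position; "tcp_rot": TCP orientation; "force": force on the tool from outside, world axes, zero at the start; "wrist_torque": the same for the moment, N m; "width": opening from 0.0 (shut) to 1.0 (fully open); "grip_force": force on a finger pad.
Only numpy, scipy, OpenCV 4.12 (cv2) and the standard library are available. Lean on these libraries where they do the work, as an engineer would, in place of code of your own. Each camera call takes 0.05 s, during which the arm holds its last target. There are 200 camera calls.

## Task

Load the cold kiln with all the filled flasks: tip its loose lid up by the handle with the opposite edge still on the kiln rim, lift it off, and lay it flat on the bench by resting that edge down first and pivoting the lid down. Stand every filled flask upright on the hearth with a clear gap between them, then put the lid back the same way, opposite edge on the rim first and pivoted gently down until it is flush, let go of it, and press the start button. Do not drop the lid, and leave the empty flask, the jar and the hammer alone.

Things in the scene. Friction and masses are not known exactly. Their poses are not given: they have to be found in the camera images.
- kiln: Small cold top-loading kiln, fixed: 244 x 244 mm outside, pale firebrick in a steel jacket. Chamber 188 x 188 mm, open at the top under the lid; walls 28 mm thick; hearth (floor) 48 mm, flat rim 125 mm above the bench. Origin: its centre on the bench; x, y square to the walls. Control box fixed on its -y side, 140 x 90 mm, y = -124 to -214 mm, top at 120 mm.
- kiln_hearth (a point): Centre of the hearth (chamber floor), 48 mm above the kiln's origin. The lid starts seated on the kiln, its handle on the kiln's +x side (away from the robot).
- lid: Loose lid, about 0.5 kg: slab 244 x 244 x 28 mm; under it a square plug 178 x 178 x 10 mm that sits in the chamber mouth with 5 mm play all round. Origin: centre of the slab's underside (125 mm above the bench when seated, 10 mm when lying on its plug on the bench); x towards the side with the handle, y along the handle, z up out of the top.
- lid_grip (a point): Middle of the lid's handle, 85 mm along lid x and 59 mm above the slab's underside; axes as the lid's. Handle: flat upright steel bar 100 mm long (lid y), 10 mm thick (lid x), 22 mm high, with 20 mm of air under it, on two feet 12 mm wide 44 mm either side of the middle. Pinch it across its 10 mm.
- lid_heel (a point): Middle of the lid's lower edge opposite the handle (122 mm from the lid's centre along its -x, at the level of the slab's underside).
- flask1: Filled flask to be loaded (two to four are there, the others are absent): plain steel tube full of hard set plaster, 52 mm diameter, 62 mm high, solid, about 260 g, standing on the bench. Origin: centre of its underside; z up along its axis.
- flask2: Filled flask to be loaded (two to four are there, the others are absent): plain steel tube full of hard set plaster, 52 mm diameter, 62 mm high, solid, about 260 g, standing on the bench. Origin: centre of its underside; z up along its axis.
- flask3: Filled flask to be loaded (two to four are there, the others are absent): plain steel tube full of hard set plaster, 52 mm diameter, 62 mm high, solid, about 260 g, standing on the bench. Origin: centre of its underside; z up along its axis.
- flask4: Filled flask to be loaded (two to four are there, the others are absent): plain steel tube full of hard set plaster, 52 mm diameter, 62 mm high, solid, about 260 g, standing on the bench. Origin: centre of its underside; z up along its axis.
- start (a joint): Start button on top of the control box: 0 = up, grows to 0.006 m as it is pressed down; springs back. Fully down takes about 5 N; pressing it two thirds of the way or more counts.
- start_top (a point): Centre of the button's top face (30 mm diameter); press straight down.
- empty_flask: Bystander: empty open steel tube 76 mm diameter, 75 mm high, standing. Not to be loaded. Origin: centre of its underside.
- flux_jar: Bystander: closed white jar 68 mm diameter, 85 mm high. Origin: centre of its underside.
- hammer: Bystander: chasing hammer 230 mm long lying on the bench. Origin: about its middle, handle towards its -x.
Not all that is in view belongs to the job. What is shaped like the flask4 but blue or purple is not meant.

How it is judged:
On the way, in this order (a step that is already met when the one before it is completed fails the run):
1. the lid is tipped up at the handle by more than about 11 degrees, its opposite edge still on the kiln rim (angle between lid's own z axis and vertical above 0.2 rad and z of lid_heel in the frame of kiln below 0.137 m and horizontal distance between lid_heel and kiln below 0.15 m), for 0.1 s.
2. the lid's opposite edge rests on the bench while the lid is still tilted by more than about 9 degrees (angle between lid's own z axis and vertical above 0.15 rad and height (world z) of lid_heel below 0.015 m), for 0.1 s.
3. the lid lies flat on the bench, let go (angle between lid's own z axis and vertical below 0.06 rad and height (world z) of lid below 0.02 m and contact force between the fingers and lid below 0.2 N and linear speed of lid below 0.03 m/s), for 0.2 s.
4. every filled flask present stands upright on the hearth, 3 mm or more clear of the others, let go (x of flask1 in the frame of kiln between -0.072 and 0.072 m and y of flask1 in the frame of kiln between -0.072 and 0.072 m and z of flask1 in the frame of kiln between 0.042 and 0.054 m and angle between each of flask1, flask2, flask3, flask4's own z axis and vertical below 0.08 rad and x of flask2 in the frame of kiln between -0.072 and 0.072 m and y of flask2 in the frame of kiln between -0.072 and 0.072 m and z of flask2 in the frame of kiln between 0.042 and 0.054 m and x of flask3 in the frame of kiln between -0.072 and 0.072 m and y of flask3 in the frame of kiln between -0.072 and 0.072 m and z of flask3 in the frame of kiln between 0.042 and 0.054 m and x of flask4 in the frame of kiln between -0.072 and 0.072 m and y of flask4 in the frame of kiln between -0.072 and 0.072 m and z of flask4 in the frame of kiln between 0.042 and 0.054 m and horizontal distance between flask1 and flask2 above 0.055 m and horizontal distance between each of flask1, flask2 and flask3 above 0.055 m and horizontal distance between each of flask1, flask2, flask3 and flask4 above 0.055 m and contact force between the fingers and flask1 below 0.2 N and contact force between the fingers and flask2 below 0.2 N and contact force between the fingers and flask3 below 0.2 N and contact force between the fingers and flask4 below 0.2 N and linear speed of each of flask1, flask2, flask3, flask4 below 0.03 m/s), for 0.2 s.
5. the lid's opposite edge rests on the kiln rim while the lid is still tilted by more than about 7 degrees (angle between lid's own z axis and vertical above 0.12 rad and z of lid_heel in the frame of kiln between 0.11 and 0.137 m and horizontal distance between lid_heel and kiln between 0.09 and 0.15 m and contact force between lid and kiln above 0.3 N), for 0.1 s.
6. with the lid flush on the rim and let go, the start button is pressed (angle between lid's own z axis and vertical below 0.03 rad and z of lid in the frame of kiln between 0.119 and 0.13 m and horizontal distance between lid and kiln below 0.012 m and contact force between the fingers and lid below 0.2 N and value of joint start above 0.004 m), for 0.05 s.
At the end, for the whole second after the job is handed in: Lid flush on the kiln (level within 1.7 deg, within 12 mm of centre, within 6 mm of rim height); every filled flask present upright (within 4.6 deg) on the hearth inside the chamber; all at rest; the button back up (angle between lid's own z axis and vertical below 0.03 rad and z of lid in the frame of kiln between 0.119 and 0.13 m and horizontal distance between lid and kiln below 0.012 m and x of flask1 in the frame of kiln between -0.072 and 0.072 m and y of flask1 in the frame of kiln between -0.072 and 0.072 m and z of flask1 in the frame of kiln between 0.042 and 0.054 m and angle between each of flask1, flask2, flask3, flask4's own z axis and vertical below 0.08 rad and x of flask2 in the frame of kiln between -0.072 and 0.072 m and y of flask2 in the frame of kiln between -0.072 and 0.072 m and z of flask2 in the frame of kiln between 0.042 and 0.054 m and x of flask3 in the frame of kiln between -0.072 and 0.072 m and y of flask3 in the frame of kiln between -0.072 and 0.072 m and z of flask3 in the frame of kiln between 0.042 and 0.054 m and x of flask4 in the frame of kiln between -0.072 and 0.072 m and y of flask4 in the frame of kiln between -0.072 and 0.072 m and z of flask4 in the frame of kiln between 0.042 and 0.054 m and linear speed of each of lid, flask1, flask2, flask3, flask4 below 0.03 m/s and value of joint start below 0.002 m); the robot touches nothing.
It fails at once if the lid is dropped or slammed onto the kiln (faster than 0.4 m/s within about 45 mm of its seat) (horizontal distance between lid and kiln below 0.1 m and z of lid in the frame of kiln below 0.17 m and linear speed of lid above 0.4 m/s).
It fails at once if the lid is dropped or slammed onto the bench (faster than 0.4 m/s within 60 mm of it) (height (world z) of lid below 0.07 m and linear speed of lid above 0.4 m/s).
It fails at once if the empty flask, the jar or the hammer is moved by more than 30 mm (distance of any of empty_flask, flux_jar, hammer from where it was at the start of the episode above 0.03 m).
Of flask1, flask2, flask3, flask4 only 2 to 4 are there at a start; the rules pass over those that are not, and their reading is None.
At some moment in a run one of flask1, flask2, flask3, flask4 may be knocked a few centimetres aside while the robot is not near it.
It also fails if it takes over 210 s, if anything falls off the work surface, if the arm or the gripper's body presses on something with over 40 N, if the wrist force passes 120 N, or if a joint passes its speed limit or range.

## Working session

There is one attempt and no reset: what is moved stays moved. The work goes in short steps, Python scripts to look and compute and a tool call to move; the robot and the scene stay as the last step left them, time stands still between calls to the robot, and variables do not carry over. Pictures are saved under pics/ and viewed, at most 14 in all, crops included, and the job is handed in when it is done.

Besides the shell and the picture viewer there is one more tool, called after ">>>" by a JSON object that holds its "op" and its "data". send_rows: Moves the arm, as the interface text tells. Its arguments: {"type":"object","properties":{"plan":{"type":"array"},"gripper":{"type":"number"}},"required":["plan"]}

```bash
mkdir -p pics; ls; cat > h.py <<'E'
import numpy as np, cv2
from workcell import env
def shot(n,f):
    c=env.capture(n); cv2.imwrite('pics/'+f,c['image'][:,:,::-1]); np.savez('pics/'+f+'.npz',**{k:np.array(c[k]) for k in c}); return c
def load(f): return dict(np.load('pics/'+f+'.npz'))
def ray(c,u,v):
    K,R,t=c['camera_matrix'],c['R'],c['t']; d=R.T@np.linalg.inv(K)@np.array([u,v,1.]); return -R.T@t,d
def onz(c,u,v,z):
    o,d=ray(c,u,v); return o+d*(z-o[2])/d[2]
def proj(c,X):
    p=c['camera_matrix']@(c['R']@np.array(X,float)+c['t']); return p[:2]/p[2]
E
python3 - <<'E'
from h import *
a=shot('top','t0.png');b=shot('side','s0.png')
for c in(a,b): print(c['camera_matrix'].tolist(),(-c['R'].T@c['t']).round(3),c['R'].round(3).tolist())
print(env.observe())
E
```

```text
pics
[[516.8535938549328, 0.0, 318.81316079193937], [0.0, 516.8535938549328, 200.35944511687615], [0.0, 0.0, 1.0]] [ 0.48  -0.042  1.606] [[0.024, -1.0, -0.014], [-0.998, -0.023, -0.064], [0.064, 0.016, -0.998]]
[[417.19247537422336, 0.0, 320.5682038180586], [0.0, 417.19247537422336, 200.20411296450777], [0.0, 0.0, 1.0]] [0.382 0.85  0.822] [[-0.973, -0.229, 0.019], [-0.156, 0.599, -0.785], [0.168, -0.767, -0.619]]
{'time_s': 0.1, 'joint_pos': array([ 1.22157738e+00,  1.31118528e-01,  1.48914229e+00,  4.61267440e-06,
        1.52298997e+00, -8.54046037e-02]), 'qvel': array([ 0.00103583, -0.00215907, -0.00140512, -0.00018143, -0.00133845,
        0.00101037]), 'joint_torque': array([ 2.43333770e-04, -5.61348438e+01, -4.93091440e+01,  7.69227301e-02,
        2.93195236e-02, -9.55095834e-05]), 'ee_pos': array([0.15628064, 0.57881367, 0.24268809]), 'tcp_rot': array([ 1.31525049e-01,  9.91312501e-01, -8.09071212e-04, -1.81000771e-04]), 'force': array([-0.7574365 ,  0.20636331,  0.01451358]), 'wrist_torque': array([0.01732747, 0.04478308, 0.01010648]), 'grip_force': 0.0, 'width': 0.9987942330042595}
```

View pics/t0.png

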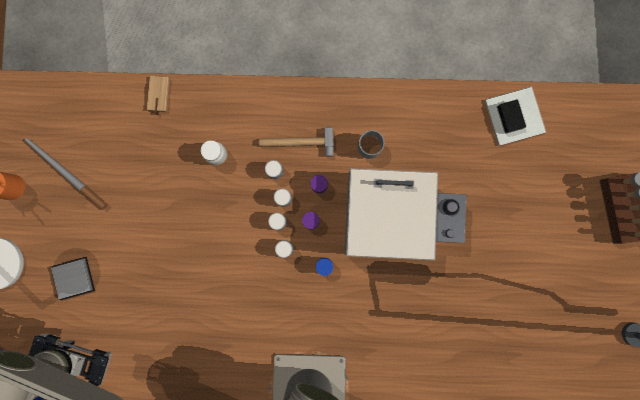

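View pics/s0.png

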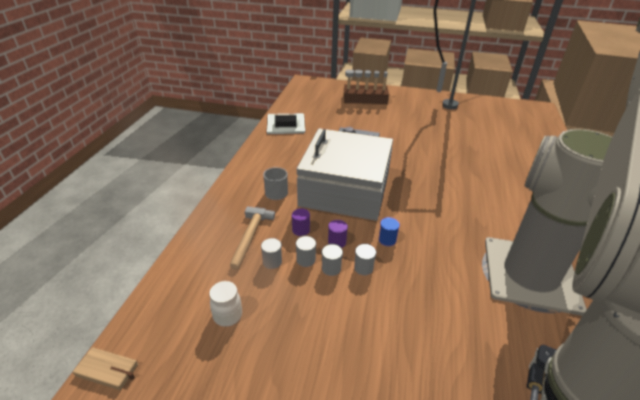

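Top view: four white-topped flasks near (274,169), (283,198), (277,221) and (284,249). The purple and blue ones are decoys. Kiln and lid centre is near (392,214), with the handle at about (395,183) and the control box at (451,220). The side view agrees. Next I'll measure these.

```bash
cat >> h.py <<'E'
def blobs(c,lo,hi,amin,amax,roi=None):
    m=cv2.inRange(cv2.cvtColor(c['image'],cv2.COLOR_RGB2HSV),np.array(lo),np.array(hi))
    if roi: z=np.zeros_like(m); u0,v0,u1,v1=roi; z[v0:v1,u0:u1]=m[v0:v1,u0:u1]; m=z
    cs,_=cv2.findContours(m,cv2.RETR_EXTERNAL,cv2.CHAIN_APPROX_NONE)
    return [k for k in cs if amin<cv2.contourArea(k)<amax]
def flasks(c,z=.062,roi=(240,140,345,290)):
    out=[]
    for k in blobs(c,(0,0,165),(180,50,255),30,700,roi):
        (u,v),r=cv2.minEnclosingCircle(k); out.append((onz(c,u,v,z).round(4)[:2].tolist(),round(r,1),(round(u),round(v))))
    return out
E
python3 - <<'E'
from h import *
c=load('t0.png')
for f in flasks(c): print(f)
for k in blobs(c,(0,0,165),(180,60,255),4000,20000,(330,150,450,275)):
    r=cv2.minAreaRect(k); b=cv2.boxPoints(r); print(r); print(np.array([onz(c,*p,.153)[:2] for p in b]).round(4))
d=blobs(c,(0,0,0),(180,120,110),40,2000,(362,174,425,196))
for k in d:
    r=cv2.minAreaRect(k); print('dark',r,[onz(c,*r[0],z)[:2].round(4) for z in(.153,.195)])
im=c['image'][:,:,::-1]
z=np.hstack([cv2.resize(im[160:275,340:480],None,fx=5,fy=5,interpolation=2)])
cv2.imwrite('pics/z0.png',z)
E
```

```text
([0.4318, 0.0857], 8.1, (283, 249))
([0.5146, 0.1078], 8.0, (276, 221))
([0.5877, 0.0948], 7.9, (282, 196))
([0.6724, 0.1234], 7.9, (273, 168))
((392.3320617675781, 213.8622589111328), (87.09162902832031, 86.39664459228516), 2.4895529747009277)
[[ 0.4212 -0.1011]
 [ 0.6642 -0.1068]
 [ 0.6588 -0.3519]
 [ 0.4166 -0.3437]]
dark ((393.0243835449219, 182.86631774902344), (38.164093017578125, 5.188471794128418), 2.2025980949401855) [array([ 0.627 , -0.2267]), array([ 0.6227, -0.2213])]
```

View pics/z0.png

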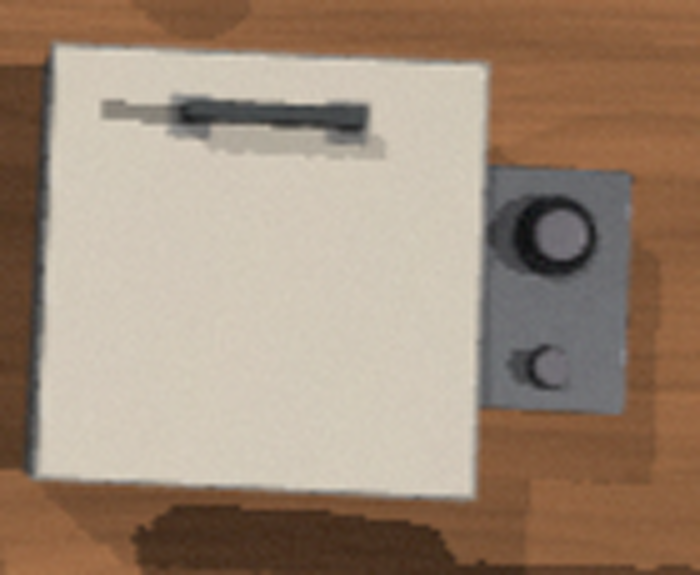

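Lid centre is about (0.540, −0.226) with yaw −1.4°, so the handle is at about (0.6245, −0.228). The zoom shows the big round button at (452,207) full-frame, with a small knob below it. Now I'll go to the handle.

```bash
cat >> h.py <<'E'
from scipy.spatial.transform import Rotation as Ro
def go(x,y,z,yaw=None,p=None,r=None):
    s=env.observe(); p=s['ee_pos'] if p is None else np.array(p); R=Ro.from_quat(s['tcp_rot']).as_matrix()
    y0=np.degrees(np.arctan2(R[1,1],R[0,1])); turn=0
    if yaw is not None:
        turn=-((yaw-y0+90)%180-90); a=Ro.from_euler('z',turn,degrees=True).as_matrix(); R=R@a
    d=R.T@(np.array([x,y,z])-p)*1000
    print('pos',p.round(4),'yaw %.1f j6 %.2f turn %.1f shift'%(y0,s['joint_pos'][5],turn),d.round(1),'rows>=%.1f'%(np.linalg.norm(d)/50))
E
python3 - <<'E'
from h import *
go(.6245,-.228,.26,-1.4)
c=load('t0.png')
print(onz(c,452.4,207,.135))
E
```

```text
pos [0.1563 0.5788 0.2427] yaw 74.9 j6 -0.09 turn 76.3 shift [-795.2  487.8  -16.3] rows>=18.7
[ 0.56372442 -0.39821957  0.135     ]
```

>>> {"op": "send_rows", "data": {"plan": [0,0,0,8.48,0,0,0,8.48,0,0,0,8.48,0,0,0,8.48,0,0,0,8.48,0,0,0,8.48,0,0,0,8.48,0,0,0,8.48,0,0,0,8.48,-35,21.5,-2,0,-35,21.5,-2,0,-35,21.5,-2,0], "gripper": 0}}

```text
time_s: 1.3
ee_pos: [0.2184, 0.4713, 0.2489]
tcp_rot: [0.716, 0.699, -0.001, 0.0]
force: [0.5, 0.7, 0.5]
width: 0.996
grip_force: 0.0
```

>>> {"op": "send_rows", "data": {"plan": [-35,21.5,0,0,-35,21.5,0,0,-35,21.5,0,0,-35,21.5,0,0,-35,21.5,0,0,-35,21.5,0,0,-35,21.5,0,0,-35,21.5,0,0,-35,21.5,0,0,-35,21.5,0,0,-35,21.5,0,0,-35,21.5,0,0]}}

```text
time_s: 2.5
ee_pos: [0.4661, 0.0447, 0.2494]
tcp_rot: [0.716, 0.698, -0.0, -0.0]
force: [0.7, 0.5, -0.1]
width: 1.0
grip_force: 0.0
```

>>> {"op": "send_rows", "data": {"plan": [-35,21.5,0,0,-35,21.5,0,0,-35,21.5,0,0,-35,21.5,0,0,-35,21.5,0,0,-35,21.5,0,0,-35,21.5,0,0,-20,12,0,0,0,0,0,0,0,0,0,0]}}

```text
time_s: 3.5
ee_pos: [0.6211, -0.2226, 0.2486]
tcp_rot: [0.716, 0.698, -0.0, -0.001]
force: [-0.3, -0.7, -0.3]
width: 0.996
grip_force: 0.0
```

```bash
python3 - <<'E'
from h import *
go(.6245,-.228,.21,-1.4)
c=shot('top','t1.png'); s=shot('side','s1.png')
for f in flasks(c): print(f)
print([proj(c,p).round(1) for p in([.6245,-.178,.195],[.6245,-.278,.195])],[proj(s,p).round(1) for p in([.6245,-.178,.195],[.6245,-.278,.195])])
im=s['image'][110:230,270:430,::-1]; cv2.imwrite('pics/z1.png',cv2.resize(im,None,fx=5,fy=5,interpolation=2))
E
```

```text
pos [ 0.6211 -0.2226  0.2486] yaw -1.5 j6 -0.40 turn -0.1 shift [-5.3  3.6 38.6] rows>=0.8
([0.431, 0.0858], 8.2, (283, 249))
([0.5145, 0.1079], 8.2, (276, 221))
([0.6809, 0.1262], 6.0, (272, 165))
[array([377.2, 181.9]), array([413.8, 182.7])] [array([316.2, 145.1]), array([323.9, 129. ])]
```

View pics/z1.png

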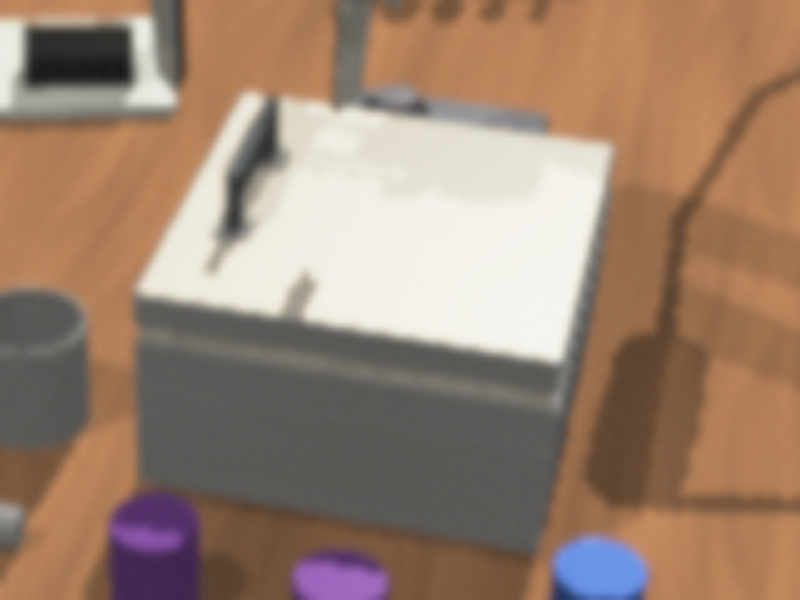

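The side zoom shows the handle exactly where predicted, its top running from (316,145) to (324,130), with the open fingers straddling it. I'll pinch only the top of the bar so it can pivot.

>>> {"op": "send_rows", "data": {"plan": [-2.5,1.8,13,0,-2.5,1.8,13,0,0,0,13,0,0,0,0,0,0,0,0,0]}}

```text
time_s: 4.1
ee_pos: [0.6244, -0.2274, 0.2096]
tcp_rot: [0.716, 0.698, -0.0, -0.001]
force: [-0.0, -0.4, -0.9]
width: 0.996
grip_force: 0.0
```

>>> {"op": "send_rows", "data": {"plan": [0,0,0,0,0,0,0,0,0,0,0,0,0,0,0,0,0,0,0,0,0,0,0,0,0,0,0,0,0,0,0,0], "gripper": 255}}

```text
time_s: 4.9
ee_pos: [0.625, -0.2277, 0.2106]
tcp_rot: [0.716, 0.698, 0.0, -0.0]
force: [-0.2, -0.4, -0.7]
width: 0.36
grip_force: 0.0
```

>>> {"op": "send_rows", "data": {"plan": [0,0,0,0,0,0,0,0,0,0,0,0,0,0,0,0,0,0,0,0,0,0,0,0]}}

```text
time_s: 5.5
ee_pos: [0.6249, -0.2277, 0.2106]
tcp_rot: [0.716, 0.698, -0.0, -0.0]
force: [-1.0, -0.1, -0.6]
width: 0.103
grip_force: 30.0
```

>>> {"op": "send_rows", "data": {"plan": [0,-1.5,-5,0,0,-1.5,-5,0,0,-2,-5,0,0,-2,-5,0,0,0,0,0]}}

```text
time_s: 6.0
ee_pos: [0.6181, -0.2277, 0.2319]
tcp_rot: [0.716, 0.698, 0.0, 0.001]
force: [-0.5, -0.1, -4.3]
width: 0.101
grip_force: 30.4
```

```bash
cat >> h.py <<'E'
def zoom(n,f,u0,v0,u1,v1,k):
    c=shot(n,f); cv2.imwrite('pics/z'+f,cv2.resize(c['image'][v0:v1,u0:u1,::-1],None,fx=k,fy=k,interpolation=2)); return c
E
python3 - <<'E'
from h import *
zoom('side','s2.png',270,80,430,200,5)
E
```

```text
(no output)
```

View pics/zs2.png

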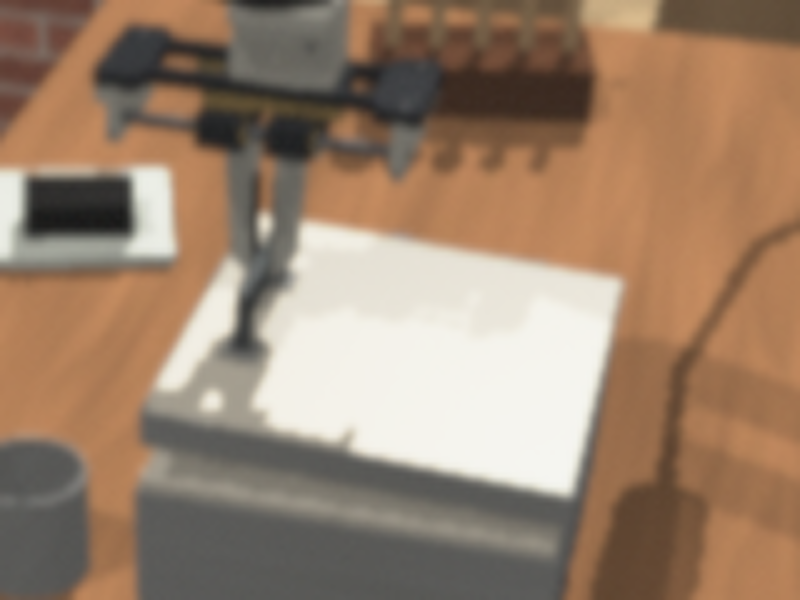

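The lid rose about level: the gap is the same at both ends and the force is near its full weight. I'll set it back down and regrip with less of the bar.

>>> {"op": "send_rows", "data": {"plan": [0,2,5,0,0,2,5,0,0,1.5,5,0,0,1.5,4,0,0,0,2,0,0,0,0,0]}}

```text
time_s: 6.65
ee_pos: [0.625, -0.2277, 0.2107]
tcp_rot: [0.716, 0.698, -0.0, 0.0]
force: [-3.2, 1.6, 4.2]
width: 0.106
grip_force: 30.0
```

>>> {"op": "send_rows", "data": {"plan": [0,0,0,0,0,0,0,0,0,0,-3,0,0,0,-2,0,0,0,0,0], "gripper": 215}}

```text
time_s: 7.15
ee_pos: [0.6252, -0.2279, 0.2152]
tcp_rot: [0.716, 0.698, 0.0, 0.0]
force: [-0.2, 0.6, 0.1]
width: 0.156
grip_force: 0.0
```

```bash
python3 - <<'E'
from h import *
c=zoom('side','s3.png',270,80,430,200,5)
t=shot('top','t3.png')
for k in blobs(t,(0,0,165),(180,60,255),2000,20000,(330,150,450,275)):
    r=cv2.minAreaRect(k); print(r); print(np.array([onz(t,*p,.153)[:2] for p in cv2.boxPoints(r)]).round(4))
go(.6245,-.228,.215,-1.4)
E
```

```text
((399.3719482421875, 208.41983032226562), (49.62183380126953, 107.55291748046875), 25.709957122802734)
[[ 0.4468 -0.1194]
 [ 0.723  -0.246 ]
 [ 0.6646 -0.3725]
 [ 0.39   -0.2451]]
pos [ 0.6251 -0.2278  0.2148] yaw -1.4 j6 -0.40 turn -0.0 shift [-0.2 -0.6 -0.2] rows>=0.0
```

View pics/zs3.png

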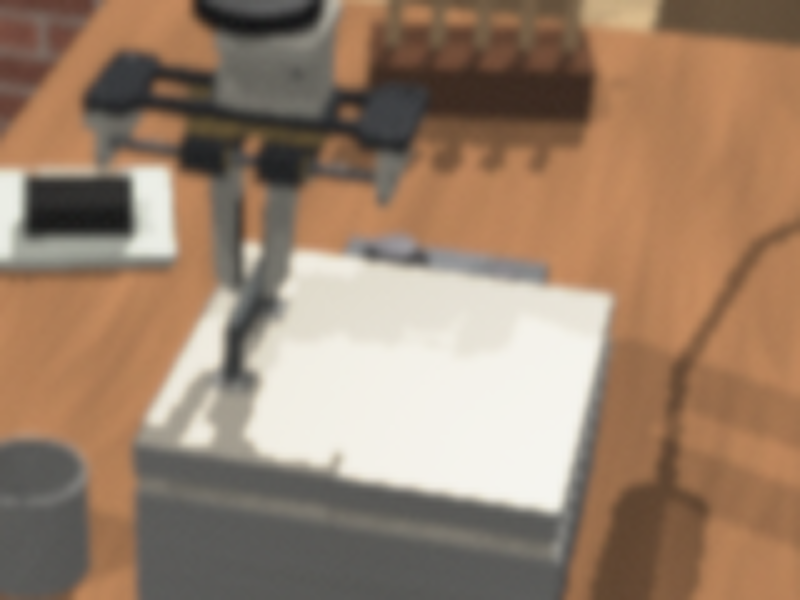

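Seated again. Fingertips are now about 5 mm down the bar, so I'll grip there and lift along the arc.

>>> {"op": "send_rows", "data": {"plan": [0,-0.6,0,0,0,0,0,0,0,0,0,0,0,0,0,0], "gripper": 255}}

```text
time_s: 7.65
ee_pos: [0.6244, -0.2277, 0.2146]
tcp_rot: [0.716, 0.698, 0.0, 0.0]
force: [1.5, -0.6, -1.0]
width: 0.104
grip_force: 30.0
```

>>> {"op": "send_rows", "data": {"plan": [0,-1.5,-5,0,0,-1.5,-5,0,0,-2,-5,0,0,-2,-5,0,0,0,0,0]}}

```text
time_s: 8.15
ee_pos: [0.6175, -0.2278, 0.2359]
tcp_rot: [0.716, 0.698, 0.0, 0.001]
force: [0.3, -0.9, -3.9]
width: 0.104
grip_force: 30.8
```

```bash
python3 - <<'E'
from h import *
zoom('side','s4.png',270,80,430,200,5)
E
```

```text
(no output)
```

View pics/zs4.png

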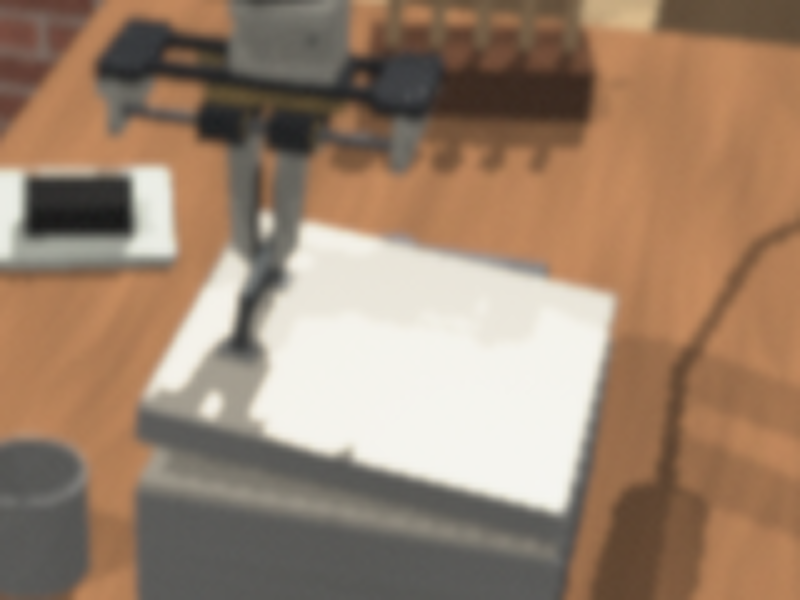

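Now the lid tips with its heel still on the rim (right edge low at about (565,545) in the zoom). I'll carry on along the arc.

>>> {"op": "send_rows", "data": {"plan": [0,-2.2,-5,0,0,-2.2,-5,0,0,-2.2,-5,0,0,-2.4,-4.5,0,0,-2.6,-4.5,0,0,-2.7,-4.5,0,0,0,0,0,0,0,0,0]}}

```text
time_s: 9.0
ee_pos: [0.6032, -0.2273, 0.2634]
tcp_rot: [0.716, 0.698, 0.0, 0.0]
force: [0.5, 0.4, -3.8]
width: 0.104
grip_force: 31.2
```

```bash
python3 - <<'E'
from h import *
zoom('side','s5.png',270,80,430,200,5)
c=load('s5.png')
# predicted px for heel +y corner (.418,-.101,.125)
print(proj(c,[.4213,-.1015,.125]))
E
```

```text
[379.97012378 190.04802494]
```

View pics/zs5.png

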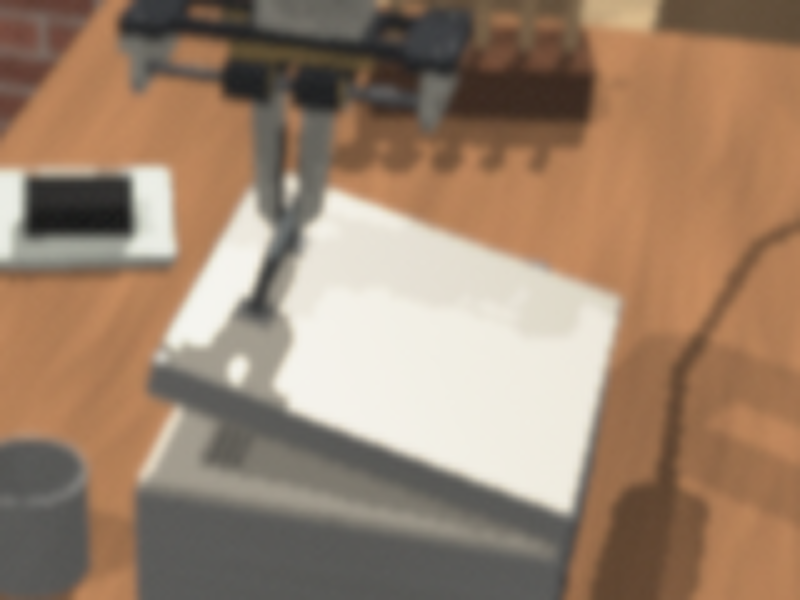

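Tilt is about 0.24 rad with the heel on the rim, so step 1 is met. Next, lift off slowly.

>>> {"op": "send_rows", "data": {"plan": [0,-2.5,-4,0,0,-2.5,-4,0,0,-2,-4,0,0,-1,-4,0,0,0,-5,0,0,0,-5,0,0,0,-5,0,0,0,-5,0,0,0,-8,0,0,0,-10,0,0,0,-10,0,0,0,-10,0]}}

```text
time_s: 10.25
ee_pos: [0.5952, -0.227, 0.3384]
tcp_rot: [0.716, 0.698, 0.0, 0.0]
force: [0.1, 0.2, -4.5]
width: 0.102
grip_force: 32.8
```

```bash
python3 - <<'E'
from h import *
zoom('side','s6.png',250,50,430,200,4)
go(.445,-.60,.35,-1.4)
E
```

```text
pos [ 0.5957 -0.2272  0.3406] yaw -1.4 j6 -0.42 turn -0.0 shift [-376.4 -141.5   -9.3] rows>=8.0
```

View pics/zs6.png

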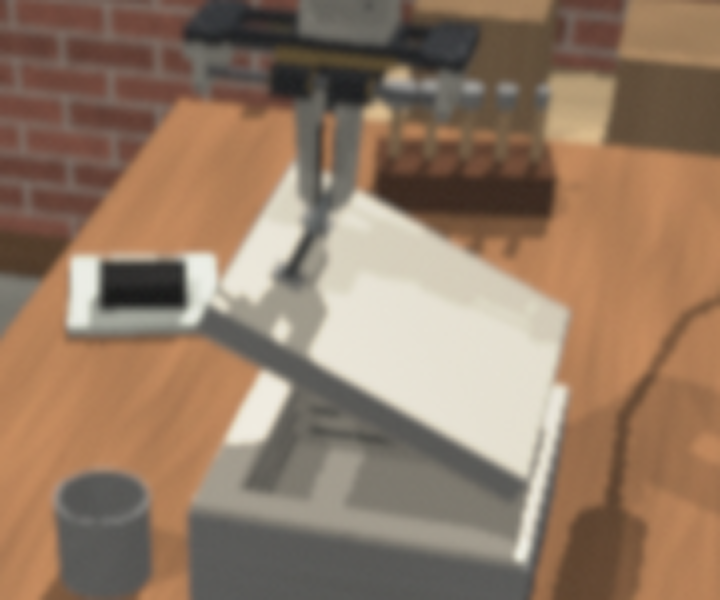

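The lid hangs clear, tilted about 0.5 rad. I'll raise it a little and carry it over the free bench on −y.

>>> {"op": "send_rows", "data": {"plan": [0,0,-10,0,0,0,-10,0,0,0,-10,0,-8,-3,-5,0,-16,-6,0,0,-24,-9,0,0,-30,-11,0,0,-30,-11,0,0,-30,-11,0,0,-30,-11,0,0,-30,-11,0,0,-30,-11,0,0]}}

```text
time_s: 11.5
ee_pos: [0.5035, -0.4552, 0.3713]
tcp_rot: [0.716, 0.698, -0.0, -0.001]
force: [0.5, -0.5, -4.7]
width: 0.102
grip_force: 32.8
```

>>> {"op": "send_rows", "data": {"plan": [-30,-11,0,0,-30,-11,0,0,-30,-11,0,0,-26,-10,0,0,-18,-7,0,0,-10,-4,0,0,-4,-2,0,0,0,0,0,0,0,0,0,0]}}

```text
time_s: 12.4
ee_pos: [0.4462, -0.5987, 0.3723]
tcp_rot: [0.716, 0.698, 0.0, 0.0]
force: [0.2, 0.6, -4.8]
width: 0.097
grip_force: 32.9
```

```bash
python3 - <<'E'
from h import *
s=shot('side','s7.png');t=shot('top','t7.png')
a=s['image'][20:220,230:430,::-1];b=t['image'][150:350,420:620,::-1]
cv2.imwrite('pics/z7.png',cv2.resize(np.hstack([a,b]),None,fx=2,fy=2,interpolation=2))
go(.445,-.60,.3,-1.4)
E
```

```text
pos [ 0.4465 -0.5984  0.3726] yaw -1.4 j6 -0.97 turn 0.0 shift [-1.6 -1.5 72.6] rows>=1.5
```

View pics/z7.png

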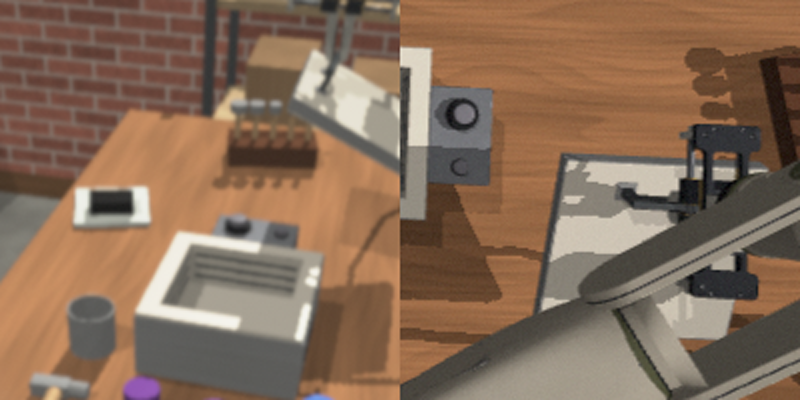

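>>> {"op": "send_rows", "data": {"plan": [0,0,8,0,0,0,15,0,0,0,15,0,0,0,15,0,0,0,15,0,0,0,15,0,0,0,15,0,0,0,15,0,0,0,12,0,0,0,8,0,0,0,5,0,0,0,0,0]}}

```text
time_s: 13.7
ee_pos: [0.4456, -0.5992, 0.2333]
tcp_rot: [0.716, 0.698, 0.0, -0.0]
force: [0.2, 0.2, -4.9]
width: 0.1
grip_force: 33.0
```

>>> {"op": "send_rows", "data": {"plan": [0,0,5,0,0,0,5,0,0,0,5,0,0,0,5,0,0,0,0,0]}}

```text
time_s: 14.2
ee_pos: [0.4454, -0.5989, 0.2127]
tcp_rot: [0.716, 0.698, 0.0, -0.001]
force: [0.1, -0.7, -5.1]
width: 0.099
grip_force: 33.1
```

>>> {"op": "send_rows", "data": {"plan": [0,0,5,0,0,0,5,0,0,0,5,0,0,0,5,0,0,0,0,0]}}

```text
time_s: 14.7
ee_pos: [0.4454, -0.5988, 0.1926]
tcp_rot: [0.716, 0.698, 0.0, -0.001]
force: [0.3, 0.2, -4.9]
width: 0.101
grip_force: 33.1
```

>>> {"op": "send_rows", "data": {"plan": [0,0,5,0,0,0,5,0,0,0,5,0,0,0,0,0]}}

```text
time_s: 15.1
ee_pos: [0.4454, -0.5988, 0.1776]
tcp_rot: [0.716, 0.698, 0.0, -0.001]
force: [0.3, -0.3, -5.0]
width: 0.098
grip_force: 33.1
```

>>> {"op": "send_rows", "data": {"plan": [0,0,4,0,0,0,4,0,0,0,4,0,0,0,0,0]}}

```text
time_s: 15.5
ee_pos: [0.4455, -0.599, 0.1662]
tcp_rot: [0.716, 0.698, 0.0, -0.001]
force: [-0.7, 0.3, -4.5]
width: 0.099
grip_force: 31.9
```

```bash
python3 - <<'E'
from h import *
c=zoom('side','s8.png',270,60,400,150,6)
E
```

```text
(no output)
```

View pics/zs8.png

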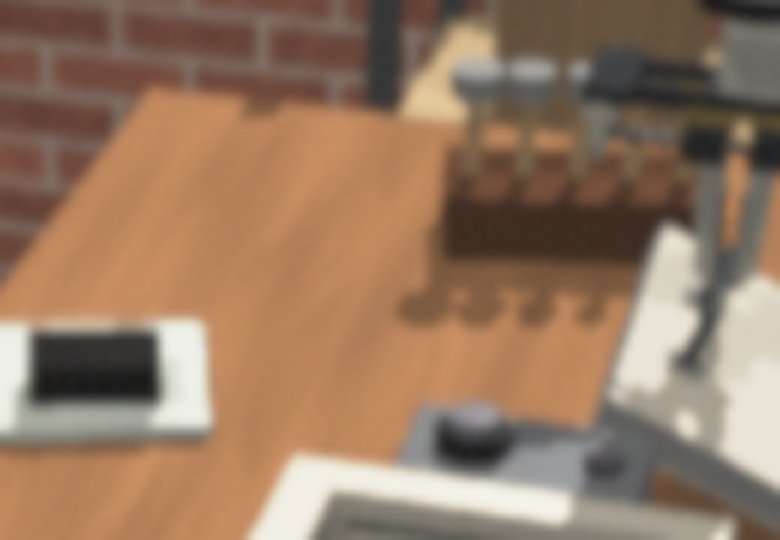

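Contact: force and grip force both changed. I'll pivot it down along the arc.

>>> {"op": "send_rows", "data": {"plan": [0,2.7,4.5,0,0,2.7,4.5,0,0,2.6,4.6,0,0,2.6,4.7,0,0,2.5,4.7,0,0,2.3,4.8,0,0,0,0,0]}}

```text
time_s: 16.25
ee_pos: [0.4618, -0.5995, 0.1389]
tcp_rot: [0.716, 0.698, 0.0, 0.0]
force: [3.7, -0.6, 1.6]
width: 0.098
grip_force: 27.7
```

>>> {"op": "send_rows", "data": {"plan": [0,2.2,4.8,0,0,2,4.8,0,0,1.9,4.8,0,0,1.8,4.9,0,0,1.7,4.9,0,0,1.6,5,0,0,0,0,0]}}

```text
time_s: 16.95
ee_pos: [0.472, -0.5995, 0.1086]
tcp_rot: [0.716, 0.698, 0.0, -0.001]
force: [2.5, -1.0, 0.1]
width: 0.096
grip_force: 29.5
```

>>> {"op": "send_rows", "data": {"plan": [0,1,3,0,0,0.6,3,0,0,0.2,2,0,0,0,0,0]}}

```text
time_s: 17.35
ee_pos: [0.474, -0.6, 0.1017]
tcp_rot: [0.716, 0.698, 0.0, -0.0]
force: [3.1, -0.5, -0.4]
width: 0.101
grip_force: 30.0
```

>>> {"op": "send_rows", "data": {"plan": [0,0,1.5,0,0,0,1,0,0,0,0,0]}}

```text
time_s: 17.65
ee_pos: [0.4741, -0.6001, 0.1015]
tcp_rot: [0.716, 0.698, -0.0, 0.0]
force: [-0.9, 4.9, 8.6]
width: 0.099
grip_force: 30.0
```

Flat, since it now pushes up. I'll release and rise.

>>> {"op": "send_rows", "data": {"plan": [0,0,-1.5,0,0,0,0,0,0,0,0,0]}}

```text
time_s: 17.95
ee_pos: [0.474, -0.6002, 0.1015]
tcp_rot: [0.716, 0.698, -0.0, 0.0]
force: [0.0, 1.4, 4.3]
width: 0.099
grip_force: 30.0
```

>>> {"op": "send_rows", "data": {"plan": [0,0,0,0,0,0,0,0,0,0,0,0,0,0,0,0,0,0,-10,0,0,0,-20,0,0,0,-40,0,0,0,-40,0,0,0,-40,0,0,0,0,0], "gripper": 120}}

```text
time_s: 18.95
ee_pos: [0.4758, -0.6026, 0.2619]
tcp_rot: [0.716, 0.698, -0.001, 0.007]
force: [0.3, -0.0, 1.5]
width: 0.531
grip_force: 0.0
```

```bash
python3 - <<'E'
from h import *
go(.55,-.05,.26,-1.4)
t=shot('top','t9.png')
for f in flasks(t): print(f)
K=(560,760)
a=t['image'][130:300,250:620,::-1]
cv2.imwrite('pics/z9.png',cv2.resize(a,None,fx=2.1,fy=2.1,interpolation=2))
E
```

```text
pos [ 0.4758 -0.6026  0.2619] yaw -1.4 j6 -0.94 turn -0.0 shift [554.2  60.6  -3.8] rows>=11.2
([0.4355, 0.0889], 7.5, (282, 247))
([0.588, 0.0939], 8.2, (282, 196))
([0.673, 0.1232], 8.1, (273, 168))
```

View pics/z9.png

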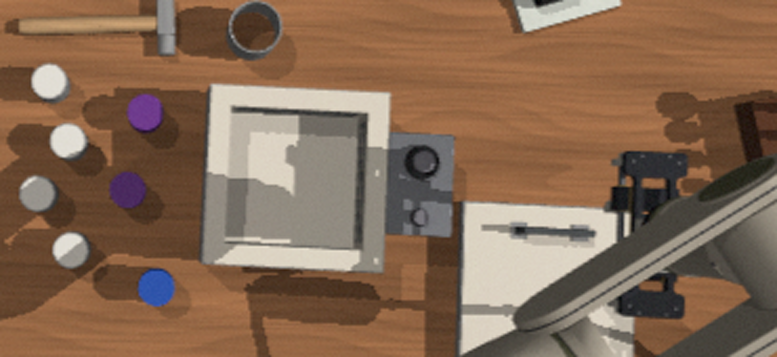

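The lid lies flat at about (514,240) with the chamber open. One flask, at full-frame (268,222), was knocked to +y, and it's in shadow, so I need a more tolerant mask.

```bash
cat >> h.py <<'E'
def fl2(c,roi=(240,140,300,290)):
    out=[]
    for k in blobs(c,(0,0,85),(180,62,255),80,700,roi):
        (u,v),r=cv2.minEnclosingCircle(k); out.append((onz(c,u,v,.055).round(4)[:2].tolist(),round(r,1),(round(u),round(v))))
    return out
E
python3 - <<'E'
from h import *
t=load('t9.png')
for f in fl2(t): print(f)
c=np.mean([onz(t,*p,.125) for p in [(350,170.5),(435.7,174.3),(432.4,259.5),(346.7,255.2)]],axis=0);print('kiln',c)
go(.673,.123,.26,-46.4)
E
```

```text
([0.4324, 0.085], 8.9, (284, 248))
([0.5119, 0.136], 8.7, (267, 222))
([0.5878, 0.0933], 9.0, (282, 197))
([0.6714, 0.1212], 9.7, (274, 169))
kiln [ 0.53835959 -0.22623459  0.125     ]
pos [ 0.4753 -0.6019  0.258 ] yaw -1.4 j6 -0.94 turn 45.0 shift [ 643.  -388.6   -6.7] rows>=15.0
```

>>> {"op": "send_rows", "data": {"plan": [0,0,0,7.5,0,0,0,7.5,0,0,0,7.5,0,0,0,7.5,0,0,0,7.5,0,0,0,7.5,40,-24,0,0,40,-24,0,0,40,-24,0,0,40,-24,0,0,40,-24,0,0,40,-24,0,0], "gripper": 63}}

```text
time_s: 20.2
ee_pos: [0.5484, -0.3281, 0.25]
tcp_rot: [0.929, 0.371, -0.0, -0.001]
force: [0.7, -1.1, 0.9]
width: 0.754
grip_force: 0.0
```

>>> {"op": "send_rows", "data": {"plan": [40,-24,0,0,40,-24,0,0,40,-24,0,0,40,-24,0,0,40,-24,0,0,40,-24,0,0,40,-24,0,0,40,-24,0,0,40,-24,0,0,40,-24,0,0,0,0,0,0]}}

```text
time_s: 21.3
ee_pos: [0.6727, 0.1254, 0.2493]
tcp_rot: [0.928, 0.374, -0.001, -0.001]
force: [0.3, -0.4, 0.9]
width: 0.756
grip_force: 0.0
```

```bash
python3 - <<'E'
from h import *
go(.672,.122,.062,-46.4)
E
```

```text
pos [0.6727 0.1254 0.2493] yaw -46.1 j6 0.91 turn 0.3 shift [ -2.8   2.5 187.3] rows>=3.7
```

>>> {"op": "send_rows", "data": {"plan": [-1.5,1.3,40,0.3,-1.3,1.2,40,0,0,0,40,0,0,0,40,0,0,0,20,0,0,0,7,0,0,0,0,0]}}

```text
time_s: 22.0
ee_pos: [0.6716, 0.1151, 0.0625]
tcp_rot: [0.93, 0.369, -0.002, -0.0]
force: [1.0, 0.1, -0.3]
width: 0.752
grip_force: 0.0
```

>>> {"op": "send_rows", "data": {"plan": [0,0,0,0,0,0,0,0,0,0,0,0,0,0,0,0,0,0,0,0,0,0,0,0], "gripper": 255}}

```text
time_s: 22.6
ee_pos: [0.6739, 0.116, 0.0661]
tcp_rot: [0.93, 0.369, 0.001, 0.0]
force: [-2.4, 2.2, 6.8]
width: 0.554
grip_force: 29.9
```

```bash
python3 - <<'E'
from h import *
go(.580,-.187,.061)
E
```

```text
pos [0.6739 0.116  0.0661] yaw -46.7 j6 0.91 turn 0.0 shift [-276.1  156.1    4.7] rows>=6.3
```

>>> {"op": "send_rows", "data": {"plan": [0,0,-20,0,0,0,-40,0,0,0,-40,0,0,0,-40,0,0,0,-30,0,0,0,0,0]}}

```text
time_s: 23.2
ee_pos: [0.6758, 0.1154, 0.2411]
tcp_rot: [0.93, 0.369, 0.005, 0.002]
force: [0.3, 0.5, -2.6]
width: 0.555
grip_force: 29.9
```

```bash
python3 - <<'E'
from h import *
go(.580,-.187,.235)
t=shot('top','ta.png'); print(fl2(t))
E
```

```text
pos [0.6758 0.1154 0.2411] yaw -46.7 j6 0.91 turn 0.0 shift [-277.   154.6    4.9] rows>=6.3
[([0.7322, 0.1815], 16.8, (254, 148))]
```

>>> {"op": "send_rows", "data": {"plan": [-20,11,0,0,-36,20,0,0,-36,20,0,0,-36,20,0,0,-36,20,0,0,-36,20,0,0,-36,20,0,0,-25,14,0,0,-16,9.5,0,0,0,0,0,0,0,0,0,0]}}

```text
time_s: 24.35
ee_pos: [0.576, -0.1866, 0.2316]
tcp_rot: [0.93, 0.368, -0.001, -0.001]
force: [0.1, -0.8, -3.1]
width: 0.553
grip_force: 29.9
```

```bash
python3 - <<'E'
from h import *
go(.580,-.187,.117)
E
```

```text
pos [ 0.576  -0.1866  0.2316] yaw -46.8 j6 0.42 turn 0.0 shift [  2.7   3.4 114.6] rows>=2.3
```

>>> {"op": "send_rows", "data": {"plan": [1.3,1.7,20,0,1.4,1.7,25,0,0,0,25,0,0,0,20,0,0,0,12,0,0,0,7,0,0,0,0,0,0,0,0,0]}}

```text
time_s: 25.15
ee_pos: [0.582, -0.1874, 0.1261]
tcp_rot: [0.93, 0.369, 0.0, 0.0]
force: [0.3, 0.3, -3.1]
width: 0.555
grip_force: 29.9
```

>>> {"op": "send_rows", "data": {"plan": [0,0,2,0,0,0,2,0,0,0,0,0]}}

```text
time_s: 25.45
ee_pos: [0.5814, -0.1876, 0.1213]
tcp_rot: [0.93, 0.369, 0.0, 0.0]
force: [-1.0, -0.3, -2.7]
width: 0.555
grip_force: 29.9
```

>>> {"op": "send_rows", "data": {"plan": [0,0,2.5,0,0,0,2.5,0,0,0,1.5,0,0,0,0,0]}}

```text
time_s: 25.85
ee_pos: [0.5812, -0.1874, 0.1144]
tcp_rot: [0.93, 0.369, -0.0, -0.0]
force: [-0.2, -0.7, -3.1]
width: 0.557
grip_force: 29.9
```

>>> {"op": "send_rows", "data": {"plan": [0,0,1.5,0,0,0,1.5,0,0,0,0,0]}}

```text
time_s: 26.15
ee_pos: [0.5817, -0.1872, 0.1141]
tcp_rot: [0.93, 0.369, 0.0, 0.0]
force: [-8.9, 4.2, 14.0]
width: 0.556
grip_force: 30.0
```

Touched the hearth. I'll ease off, release and rise.

>>> {"op": "send_rows", "data": {"plan": [0,0,-2,0,0,0,0,0]}}

```text
time_s: 26.35
ee_pos: [0.5817, -0.1877, 0.1141]
tcp_rot: [0.93, 0.369, 0.0, 0.0]
force: [-1.7, 0.8, 4.4]
width: 0.557
grip_force: 29.9
```

>>> {"op": "send_rows", "data": {"plan": [0,0,0,0,0,0,0,0,0,0,0,0,0,0,0,0,0,0,-15,0,0,0,-35,0,0,0,-40,0,0,0,-40,0,0,0,0,0], "gripper": 63}}

```text
time_s: 27.25
ee_pos: [0.5846, -0.1888, 0.253]
tcp_rot: [0.93, 0.369, 0.005, 0.004]
force: [1.2, -0.4, 1.7]
width: 0.751
grip_force: 0.0
```

>>> {"op": "send_rows", "data": {"plan": [0,0,0,-8.2,0,0,0,-8.2,0,0,0,-8.2,0,0,0,-8.2,0,0,0,-8.2,0,0,0,-8.2,0,0,0,-8.2,0,0,0,-8.2,0,0,0,-8.2,0,0,0,-8.2,0,0,0,-8.2,0,0,0,0]}}

```text
time_s: 28.45
ee_pos: [0.5814, -0.1875, 0.2441]
tcp_rot: [0.394, 0.919, -0.0, 0.0]
force: [-0.6, 0.2, 0.0]
width: 0.75
grip_force: 0.0
```

```bash
python3 - <<'E'
from h import *
t=shot('top','tb.png'); print(fl2(t))
go(.5875,.0935,.24,43.6)
s=shot('side','sb.png')
a=s['image'][90:220,230:430,::-1];b=t['image'][140:280,240:460,::-1]
cv2.imwrite('pics/zb.png',np.hstack([cv2.resize(a,(400,260)),cv2.resize(b,(400,260))]))
E
```

```text
[([0.4327, 0.0846], 9.0, (284, 248)), ([0.512, 0.1338], 9.3, (268, 222)), ([0.5882, 0.0924], 9.2, (282, 196))]
pos [ 0.5814 -0.1875  0.244 ] yaw 43.3 j6 -1.15 turn -0.3 shift [199.3 198.2   4. ] rows>=5.6
```

View pics/zb.png

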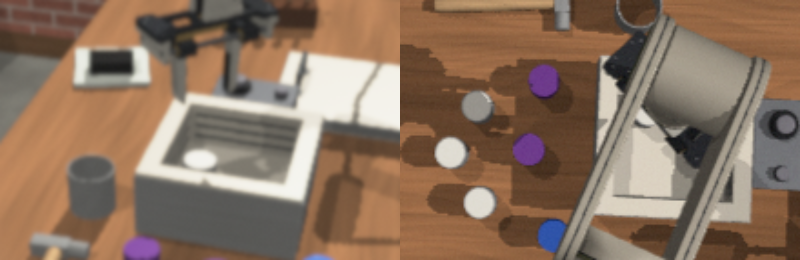

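The first flask stands in the chamber (left panel (200,160)) and the other three are where I expected. Next is the flask at (0.588, 0.093).

>>> {"op": "send_rows", "data": {"plan": [18,18,0,0,35,35,0,0,35,35,0,0,35,35,0,0,35,35,0,0,25,25,0,0,16,15,0,0,0,0,0,0,0,0,0,0]}}

```text
time_s: 29.45
ee_pos: [0.5881, 0.0933, 0.2437]
tcp_rot: [0.396, 0.918, -0.0, 0.0]
force: [-0.1, -0.8, 0.1]
width: 0.755
grip_force: 0.0
```

```bash
python3 - <<'E'
from h import *
go(.588,.0925,.062,43.6)
E
```

```text
pos [0.5881 0.0933 0.2437] yaw 43.4 j6 -0.69 turn -0.2 shift [ -0.4  -0.6 181.7] rows>=3.6
```

>>> {"op": "send_rows", "data": {"plan": [0,0,20,0,0,0,32,0,0,0,32,0,0,0,32,0,0,0,32,0,0,0,22,0,0,0,12,0,0,0,0,0,0,0,0,0]}}

```text
time_s: 30.35
ee_pos: [0.5889, 0.0925, 0.0627]
tcp_rot: [0.396, 0.918, 0.0, 0.001]
force: [0.2, -0.1, 0.2]
width: 0.754
grip_force: 0.0
```

>>> {"op": "send_rows", "data": {"plan": [0,0,0,0,0,0,0,0,0,0,0,0,0,0,0,0,0,0,0,0,0,0,0,0], "gripper": 255}}

```text
time_s: 30.95
ee_pos: [0.5888, 0.093, 0.063]
tcp_rot: [0.395, 0.919, 0.0, 0.001]
force: [-2.9, -2.0, 5.2]
width: 0.555
grip_force: 30.0
```

>>> {"op": "send_rows", "data": {"plan": [0,0,-18,0,0,0,-35,0,0,0,-35,0,0,0,-35,0,0,0,-35,0,0,0,-15,0,0,0,0,0,0,0,0,0]}}

```text
time_s: 31.75
ee_pos: [0.5876, 0.0932, 0.2328]
tcp_rot: [0.395, 0.919, -0.0, -0.001]
force: [-0.1, -0.1, -2.9]
width: 0.557
grip_force: 30.0
```

```bash
python3 - <<'E'
from h import *
go(.578,-.267,.235)
E
```

```text
pos [0.5876 0.0932 0.2328] yaw 43.5 j6 -0.69 turn 0.0 shift [-254.8 -254.7   -2.1] rows>=7.2
```

>>> {"op": "send_rows", "data": {"plan": [-18,-18,0,0,-32,-32,0,0,-34,-34,0,0,-34,-34,0,0,-34,-34,0,0,-34,-34,0,0,-30,-30,0,0,-23,-23,0,0,-15,-15,0,0,0,0,0,0,0,0,0,0]}}

```text
time_s: 32.85
ee_pos: [0.578, -0.2652, 0.2327]
tcp_rot: [0.395, 0.919, 0.0, -0.001]
force: [-0.3, 0.8, -2.5]
width: 0.555
grip_force: 30.0
```

```bash
python3 - <<'E'
from h import *
go(.578,-.267,.111)
E
```

```text
pos [ 0.578  -0.2652  0.2327] yaw 43.4 j6 -1.27 turn 0.0 shift [ -1.7  -1.2 121.7] rows>=2.4
```

>>> {"op": "send_rows", "data": {"plan": [-1.7,-1.2,20,0,0,0,27,0,0,0,27,0,0,0,20,0,0,0,13,0,0,0,8,0,0,0,3,0,0,0,0,0,0,0,2,0,0,0,2,0,0,0,1,0,0,0,0,0]}}

```text
time_s: 34.05
ee_pos: [0.5788, -0.268, 0.1117]
tcp_rot: [0.395, 0.919, 0.0, 0.0]
force: [0.4, 0.4, -2.5]
width: 0.555
grip_force: 30.0
```

>>> {"op": "send_rows", "data": {"plan": [0,0,1,0,0,0,1,0,0,0,0,0]}}

```text
time_s: 34.35
ee_pos: [0.579, -0.2682, 0.111]
tcp_rot: [0.395, 0.919, -0.0, 0.0]
force: [-3.6, 2.2, 5.0]
width: 0.557
grip_force: 30.0
```

Contact. I'll release, rise, and turn back for the next flask.

>>> {"op": "send_rows", "data": {"plan": [0,0,-0.5,0,0,0,0,0,0,0,0,0,0,0,0,0,0,0,-15,0,0,0,-35,0,0,0,-35,0,0,0,-30,0,0,0,-15,0,0,0,0,0], "gripper": 63}}

```text
time_s: 35.35
ee_pos: [0.5802, -0.2687, 0.244]
tcp_rot: [0.395, 0.919, -0.0, 0.003]
force: [0.2, -1.1, 0.4]
width: 0.752
grip_force: 0.0
```

>>> {"op": "send_rows", "data": {"plan": [0,0,0,8.2,0,0,0,8.2,0,0,0,8.2,0,0,0,8.2,0,0,0,8.2,0,0,0,8.2,0,0,0,8.2,0,0,0,8.2,0,0,0,8.2,0,0,0,8.2,0,0,0,8.2,0,0,0,0]}}

```text
time_s: 36.55
ee_pos: [0.578, -0.2675, 0.2377]
tcp_rot: [0.93, 0.368, -0.001, -0.001]
force: [0.7, 0.3, 0.4]
width: 0.754
grip_force: 0.0
```

```bash
python3 - <<'E'
from h import *
t=shot('top','tc.png'); print(fl2(t))
go(.512,.134,.24,-46.4)
E
```

```text
[([0.4327, 0.0846], 9.0, (284, 248)), ([0.512, 0.1338], 9.3, (268, 222))]
pos [ 0.5781 -0.2675  0.238 ] yaw -46.6 j6 0.30 turn -0.2 shift [ 229.  -336.4   -1.2] rows>=8.1
```

>>> {"op": "send_rows", "data": {"plan": [14,-20,0,0,24,-35,0,0,26,-38,0,0,26,-38,0,0,26,-38,0,0,26,-38,0,0,26,-38,0,0,24,-35,0,0,18,-28,0,0,12,-18,0,0,7,-10,0,0,0,0,0,0]}}

```text
time_s: 37.8
ee_pos: [0.5148, 0.1347, 0.2395]
tcp_rot: [0.929, 0.371, -0.0, -0.0]
force: [-0.3, -0.3, 0.1]
width: 0.758
grip_force: 0.0
```

```bash
python3 - <<'E'
from h import *
go(.512,.134,.062,-46.4)
E
```

```text
pos [0.5148 0.1347 0.2395] yaw -46.5 j6 0.97 turn -0.1 shift [ -2.4  -1.4 177.5] rows>=3.6
```

>>> {"op": "send_rows", "data": {"plan": [-1.2,-0.7,18,0,-1.2,-0.7,30,0,0,0,32,0,0,0,32,0,0,0,32,0,0,0,21,0,0,0,12,0,0,0,0,0,0,0,0,0]}}

```text
time_s: 38.7
ee_pos: [0.5133, 0.1325, 0.0639]
tcp_rot: [0.93, 0.369, 0.0, 0.0]
force: [0.2, -0.2, -0.2]
width: 0.754
grip_force: 0.0
```

>>> {"op": "send_rows", "data": {"plan": [0,0,0,0,0,0,0,0,0,0,0,0,0,0,0,0,0,0,0,0,0,0,0,0], "gripper": 255}}

```text
time_s: 39.3
ee_pos: [0.5131, 0.1338, 0.0644]
tcp_rot: [0.929, 0.369, 0.001, -0.0]
force: [-3.2, 2.8, 7.1]
width: 0.553
grip_force: 30.0
```

>>> {"op": "send_rows", "data": {"plan": [0,0,-18,0,0,0,-35,0,0,0,-35,0,0,0,-35,0,0,0,-35,0,0,0,-15,0,0,0,0,0,0,0,0,0]}}

```text
time_s: 40.1
ee_pos: [0.5121, 0.1329, 0.2345]
tcp_rot: [0.93, 0.369, -0.001, -0.0]
force: [0.2, -0.4, -4.0]
width: 0.553
grip_force: 30.0
```

```bash
python3 - <<'E'
from h import *
go(.498,-.265,.235)
E
```

```text
pos [0.5121 0.1329 0.2345] yaw -46.7 j6 0.97 turn 0.0 shift [-283.   280.1   -0.4] rows>=8.0
```

>>> {"op": "send_rows", "data": {"plan": [-17,17,0,0,-32,32,0,0,-34,34,0,0,-34,34,0,0,-34,34,0,0,-34,34,0,0,-34,33,0,0,-30,29,0,0,-21,21,0,0,-13,12,0,0,0,0,0,0,0,0,0,0]}}

```text
time_s: 41.3
ee_pos: [0.4979, -0.2639, 0.2344]
tcp_rot: [0.93, 0.368, -0.001, -0.001]
force: [0.7, 0.3, -2.2]
width: 0.55
grip_force: 30.0
```

```bash
python3 - <<'E'
from h import *
go(.498,-.265,.112)
E
```

```text
pos [ 0.4979 -0.2639  0.2344] yaw -46.8 j6 0.24 turn 0.0 shift [ -0.7   1.2 122.4] rows>=2.4
```

>>> {"op": "send_rows", "data": {"plan": [-0.7,1.2,20,0,0,0,27,0,0,0,27,0,0,0,20,0,0,0,13,0,0,0,8,0,0,0,3,0,0,0,0,0,0,0,2,0,0,0,2,0,0,0,1,0,0,0,0,0]}}

```text
time_s: 42.5
ee_pos: [0.4987, -0.2662, 0.1132]
tcp_rot: [0.93, 0.369, 0.0, 0.0]
force: [0.0, 0.1, -2.6]
width: 0.55
grip_force: 30.0
```

>>> {"op": "send_rows", "data": {"plan": [0,0,1,0,0,0,1,0,0,0,0,0]}}

```text
time_s: 42.8
ee_pos: [0.4989, -0.2664, 0.1125]
tcp_rot: [0.93, 0.369, 0.0, 0.0]
force: [-5.0, 2.3, 7.3]
width: 0.551
grip_force: 30.0
```

>>> {"op": "send_rows", "data": {"plan": [0,0,-0.5,0,0,0,0,0,0,0,0,0,0,0,0,0,0,0,-15,0,0,0,-35,0,0,0,-35,0,0,0,-30,0,0,0,-15,0,0,0,0,0], "gripper": 63}}

```text
time_s: 43.8
ee_pos: [0.5001, -0.267, 0.2451]
tcp_rot: [0.93, 0.369, 0.002, 0.002]
force: [-0.0, -0.6, 0.3]
width: 0.754
grip_force: 0.0
```

>>> {"op": "send_rows", "data": {"plan": [0,0,0,-8.2,0,0,0,-8.2,0,0,0,-8.2,0,0,0,-8.2,0,0,0,-8.2,0,0,0,-8.2,0,0,0,-8.2,0,0,0,-8.2,0,0,0,-8.2,0,0,0,-8.2,0,0,0,-8.2,0,0,0,0]}}

```text
time_s: 45.0
ee_pos: [0.4979, -0.2657, 0.2394]
tcp_rot: [0.394, 0.919, 0.0, -0.002]
force: [0.2, -0.5, -0.3]
width: 0.754
grip_force: 0.0
```

```bash
python3 - <<'E'
from h import *
t=shot('top','td.png'); print(fl2(t))
go(.4325,.085,.24,43.6)
E
```

```text
[([0.4324, 0.084], 9.2, (284, 248))]
pos [ 0.498  -0.2657  0.2397] yaw 43.3 j6 -1.34 turn -0.3 shift [299.2 194.4   0.4] rows>=7.1
```

>>> {"op": "send_rows", "data": {"plan": [18,12,0,0,34,22,0,0,37,24,0,0,37,24,0,0,37,24,0,0,37,24,0,0,37,24,0,0,29,19,0,0,20,13,0,0,13,8,0,0,0,0,0,0,0,0,0,0]}}

```text
time_s: 46.25
ee_pos: [0.4337, 0.0842, 0.2411]
tcp_rot: [0.396, 0.918, -0.0, -0.0]
force: [-0.5, -1.0, -0.1]
width: 0.752
grip_force: 0.0
```

```bash
python3 - <<'E'
from h import *
go(.4325,.0845,.062,43.6)
E
```

```text
pos [0.4337 0.0842 0.2411] yaw 43.4 j6 -0.68 turn -0.2 shift [  1.   -0.4 179.1] rows>=3.6
```

>>> {"op": "send_rows", "data": {"plan": [0,0,18,0,0,0,32,0,0,0,32,0,0,0,32,0,0,0,32,0,0,0,21,0,0,0,12,0,0,0,0,0,0,0,0,0]}}

```text
time_s: 47.15
ee_pos: [0.4345, 0.0839, 0.0634]
tcp_rot: [0.396, 0.918, 0.0, 0.0]
force: [-0.6, 0.0, 0.5]
width: 0.752
grip_force: 0.0
```

>>> {"op": "send_rows", "data": {"plan": [0,0,0,0,0,0,0,0,0,0,0,0,0,0,0,0,0,0,0,0,0,0,0,0], "gripper": 255}}

```text
time_s: 47.75
ee_pos: [0.4344, 0.084, 0.0636]
tcp_rot: [0.395, 0.919, -0.0, 0.001]
force: [-2.1, -2.8, 8.0]
width: 0.554
grip_force: 30.0
```

>>> {"op": "send_rows", "data": {"plan": [0,0,-18,0,0,0,-35,0,0,0,-35,0,0,0,-35,0,0,0,-35,0,0,0,-15,0,0,0,0,0,0,0,0,0]}}

```text
time_s: 48.55
ee_pos: [0.4333, 0.0843, 0.234]
tcp_rot: [0.395, 0.919, -0.0, -0.001]
force: [-0.6, 0.6, -3.8]
width: 0.552
grip_force: 30.0
```

```bash
python3 - <<'E'
from h import *
go(.500,-.185,.235)
E
```

```text
pos [0.4333 0.0843 0.234 ] yaw 43.5 j6 -0.68 turn 0.0 shift [-241.3 -136.9   -1. ] rows>=5.5
```

>>> {"op": "send_rows", "data": {"plan": [-18,-10,0,0,-32,-18,0,0,-35,-20,0,0,-35,-20,0,0,-35,-20,0,0,-33,-19,0,0,-25,-14,0,0,-17,-10,0,0,-11,-6,0,0,0,0,0,0,0,0,0,0]}}

```text
time_s: 49.65
ee_pos: [0.4997, -0.184, 0.2343]
tcp_rot: [0.395, 0.919, 0.0, -0.001]
force: [-0.4, 0.2, -2.2]
width: 0.556
grip_force: 30.0
```

```bash
python3 - <<'E'
from h import *
go(.500,-.185,.1115)
E
```

```text
pos [ 0.4997 -0.184   0.2343] yaw 43.5 j6 -1.21 turn 0.0 shift [ -1.3  -0.4 122.8] rows>=2.5
```

>>> {"op": "send_rows", "data": {"plan": [-1.3,-0.4,20,0,0,0,27,0,0,0,27,0,0,0,20,0,0,0,13,0,0,0,8,0,0,0,3,0,0,0,0,0,0,0,2,0,0,0,2,0,0,0,1,0,0,0,0,0]}}

```text
time_s: 50.85
ee_pos: [0.5008, -0.1861, 0.1127]
tcp_rot: [0.395, 0.919, 0.0, 0.0]
force: [0.3, -0.6, -2.0]
width: 0.553
grip_force: 30.0
```

>>> {"op": "send_rows", "data": {"plan": [0,0,1,0,0,0,1,0,0,0,0,0]}}

```text
time_s: 51.15
ee_pos: [0.501, -0.1863, 0.1117]
tcp_rot: [0.395, 0.919, -0.0, 0.0]
force: [-4.5, 0.6, 5.9]
width: 0.554
grip_force: 30.0
```

>>> {"op": "send_rows", "data": {"plan": [0,0,-0.5,0,0,0,0,0,0,0,0,0,0,0,0,0,0,0,-15,0,0,0,-35,0,0,0,-35,0,0,0,-30,0,0,0,-30,0,0,0,0,0], "gripper": 63}}

```text
time_s: 52.15
ee_pos: [0.5031, -0.1872, 0.263]
tcp_rot: [0.395, 0.919, -0.0, 0.005]
force: [1.1, -0.2, 1.1]
width: 0.755
grip_force: 0.0
```

>>> {"op": "send_rows", "data": {"plan": [0,0,0,7.5,0,0,0,7.5,0,0,0,7.5,0,0,0,7.5,0,0,0,7.5,0,0,0,7.5,40,0,0,0,40,0,0,0,40,0,0,0,40,0,0,0,0,0,0,0]}}

```text
time_s: 53.25
ee_pos: [0.5048, -0.022, 0.2563]
tcp_rot: [0.715, 0.699, 0.001, -0.001]
force: [0.1, -0.7, -0.3]
width: 0.754
grip_force: 0.0
```

```bash
python3 - <<'E'
from h import *
t=shot('top','te.png'); s=shot('side','se.png')
a=t['image'][150:340,300:600,::-1]; b=s['image'][90:220,270:430,::-1]
cv2.imwrite('pics/ze.png',np.hstack([cv2.resize(a,(480,304),interpolation=2),cv2.resize(b,(320,304),interpolation=2)]))
for k in blobs(t,(0,0,165),(180,60,255),3000,20000,(440,200,600,340)):
    r=cv2.minAreaRect(k); print(r); print(np.array([onz(t,*p,.038)[:2] for p in cv2.boxPoints(r)]).round(4))
for k in blobs(t,(0,0,0),(180,160,110),40,2000,(485,230,545,250)):
    r=cv2.minAreaRect(k); print('dark',r,[onz(t,*r[0],.08)[:2].round(4)])
E
```

```text
((511.02154541015625, 257.04864501953125), (82.43040466308594, 58.12461471557617), 2.726311206817627)
[[ 0.339  -0.4714]
 [ 0.513  -0.4788]
 [ 0.507  -0.7256]
 [ 0.3335 -0.7165]]
dark ((512.4834594726562, 240.31491088867188), (39.15633010864258, 4.362382888793945), 3.012787342071533) [array([ 0.4732, -0.5876])]
```

View pics/ze.png

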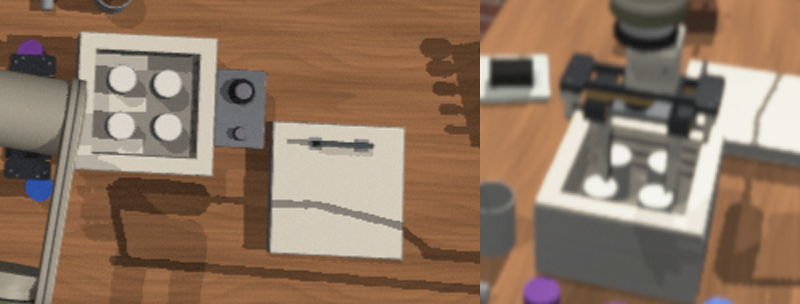

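All four flasks stand well spaced in the chamber: top panel at (122,80), (168,83), (120,126) and (168,127). The lid lies flat with yaw about −1.4° and its handle is where I released it. Fetching it now.

>>> {"op": "send_rows", "data": {"plan": [-25,0,0,0,-45,0,0,0,-48,0,0,0,-48,0,0,0,-48,0,0,0,-48,0,0,0,-48,0,0,0,-48,0,0,0,-48,0,0,0,-48,0,0,0,-48,0,0,0,-40,0,0,0], "gripper": 80}}

```text
time_s: 54.55
ee_pos: [0.4878, -0.5721, 0.2554]
tcp_rot: [0.718, 0.697, -0.0, -0.0]
force: [0.4, 0.4, 1.3]
width: 0.685
grip_force: 0.0
```

>>> {"op": "send_rows", "data": {"plan": [-25,0,0,0,-10,0,0,0,0,0,0,0,0,0,0,0]}}

```text
time_s: 54.95
ee_pos: [0.4884, -0.6037, 0.2555]
tcp_rot: [0.717, 0.697, 0.0, -0.0]
force: [-0.9, -0.6, 0.6]
width: 0.688
grip_force: 0.0
```

```bash
python3 - <<'E'
from h import *
go(.474,-.600,.0995,-1.4)
E
```

```text
pos [ 0.4884 -0.6037  0.2555] yaw -1.6 j6 -0.93 turn -0.2 shift [  3.2 -14.4 156. ] rows>=3.1
```

>>> {"op": "send_rows", "data": {"plan": [1.6,-7,10,0,1.6,-7.4,25,0,0,0,30,0,0,0,30,0,0,0,25,0,0,0,15,0,0,0,0,0,0,0,0,0]}}

```text
time_s: 55.75
ee_pos: [0.4757, -0.5994, 0.1224]
tcp_rot: [0.716, 0.698, -0.0, 0.0]
force: [0.3, 0.1, 1.0]
width: 0.684
grip_force: 0.0
```

```bash
python3 - <<'E'
from h import *
go(.474,-.600,.0995,-1.4)
E
```

```text
pos [ 0.4757 -0.5994  0.1224] yaw -1.5 j6 -0.94 turn -0.1 shift [-0.6 -1.7 22.9] rows>=0.5
```

>>> {"op": "send_rows", "data": {"plan": [0,-1,8,0,-0.6,-0.7,8,0,0,0,6,0,0,0,0,0,0,0,0,0]}}

```text
time_s: 56.25
ee_pos: [0.4735, -0.5997, 0.0987]
tcp_rot: [0.717, 0.698, 0.0, -0.0]
force: [0.1, -1.4, 0.3]
width: 0.685
grip_force: 0.0
```

>>> {"op": "send_rows", "data": {"plan": [0,0,0,0,0,0,0,0,0,0,0,0,0,0,0,0,0,0,0,0,0,0,0,0,0,0,0,0,0,0,0,0,0,0,0,0,0,0,0,0], "gripper": 255}}

```text
time_s: 57.25
ee_pos: [0.4737, -0.5999, 0.0991]
tcp_rot: [0.716, 0.698, 0.0, 0.0]
force: [0.8, -0.5, -1.4]
width: 0.099
grip_force: 30.0
```

>>> {"op": "send_rows", "data": {"plan": [0,-1.5,-5,0,0,-1.5,-5,0,0,-2,-5,0,0,-2,-5,0,0,-2.2,-5,0,0,-2.2,-5,0,0,-2.2,-5,0,0,-2.4,-4.5,0,0,-2.6,-4.5,0,0,-2.7,-4.5,0,0,0,0,0]}}

```text
time_s: 58.35
ee_pos: [0.4522, -0.5998, 0.1488]
tcp_rot: [0.717, 0.697, -0.0, 0.001]
force: [-0.3, -0.3, -4.2]
width: 0.099
grip_force: 31.9
```

>>> {"op": "send_rows", "data": {"plan": [0,-2.5,-4,0,0,-2.5,-4,0,0,-2,-4,0,0,-1,-4,0,0,0,-5,0,0,0,-5,0,0,0,-5,0,0,0,-8,0,0,0,-12,0,0,0,-18,0,0,0,-25,0,0,0,-25,0]}}

```text
time_s: 59.55
ee_pos: [0.4443, -0.599, 0.2682]
tcp_rot: [0.716, 0.698, 0.0, -0.0]
force: [-0.2, 0.3, -3.8]
width: 0.106
grip_force: 32.2
```

>>> {"op": "send_rows", "data": {"plan": [0,0,-25,0,0,0,-25,0,0,0,-25,0,0,0,-15,0,0,0,-6,0,0,0,0,0,0,0,0,0]}}

```text
time_s: 60.25
ee_pos: [0.4443, -0.599, 0.3616]
tcp_rot: [0.717, 0.698, 0.0, -0.001]
force: [-0.0, 0.4, -5.2]
width: 0.103
grip_force: 32.6
```

```bash
python3 - <<'E'
from h import *
go(.582,-.2275,.37,-1.4)
s=shot('side','sf.png')
a=s['image'][20:150,360:560,::-1]
cv2.imwrite('pics/zf.png',cv2.resize(a,None,fx=4,fy=4,interpolation=2))
E
```

```text
pos [ 0.4443 -0.599   0.3616] yaw -1.5 j6 -0.97 turn -0.1 shift [374.7 128.6  -8.1] rows>=7.9
```

View pics/zf.png

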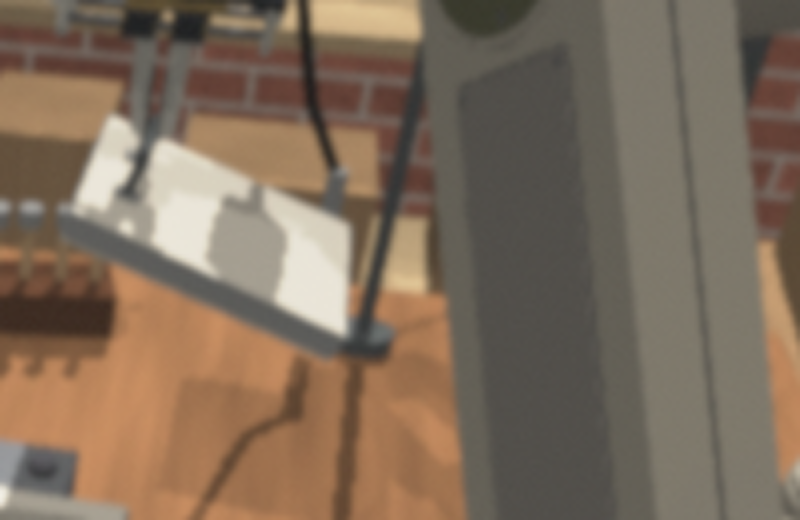

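The lid hangs tilted about 0.4 rad, with its lower heel corner (+y) near full-frame (444,109). That was one picture more than the 14 allowed, so from here I work by numbers only. Computing the heel offset from that corner.

```bash
python3 - <<'E'
from h import *
s=load('sf.png'); p=env.observe()['ee_pos']
o,d=ray(s,443.7,108.7)
for y in(-.476,-.473):
    X=o+d*(y-o[1])/d[1]; print('heel',X.round(4),'rel TCP',(X-p).round(4))
# rel from arc: seat heel-TCP = (-.2065,-.090)
for th in(.3,.35,.4,.45,.5):
    c,sn=np.cos(th),np.sin(th); print(th,(-.2065*c+.0895*sn).round(4),(-.2065*sn-.0895*c).round(4), 'tcp at rim contact', (.4175+.2065*c-.0895*sn).round(4),(.125+.2065*sn+.0895*c).round(4))
E
```

```text
heel [ 0.266  -0.476   0.2172] rel TCP [-0.1782  0.1229 -0.1437]
heel [ 0.2662 -0.473   0.2186] rel TCP [-0.178   0.1259 -0.1424]
0.3 -0.1708 -0.1465 tcp at rim contact 0.5883 0.2715
0.35 -0.1633 -0.1549 tcp at rim contact 0.5808 0.2799
0.4 -0.1553 -0.1628 tcp at rim contact 0.5728 0.2878
0.45 -0.147 -0.1704 tcp at rim contact 0.5645 0.2954
0.5 -0.1383 -0.1775 tcp at rim contact 0.5558 0.3025
```

Tilt works out at about 0.28 rad, so rim contact should come at TCP near (0.597, −0.228, 0.270).

>>> {"op": "send_rows", "data": {"plan": [8,3,0,0,16,6,0,0,24,9,0,0,30,11.5,0,0,30,11.5,0,0,30,11.5,0,0,30,11.5,0,0,30,11.5,0,0,30,11.5,0,0,30,11.5,0,0,30,11.5,0,0,28,11,0,0]}}

```text
time_s: 61.5
ee_pos: [0.5739, -0.2842, 0.3619]
tcp_rot: [0.716, 0.698, -0.0, -0.0]
force: [0.3, -0.0, -4.5]
width: 0.105
grip_force: 32.5
```

>>> {"op": "send_rows", "data": {"plan": [24,9.5,0,0,18,7,0,0,10,4,0,0,4,2,0,0,0,0,0,0,0,0,0,0]}}

```text
time_s: 62.1
ee_pos: [0.5974, -0.2319, 0.3625]
tcp_rot: [0.717, 0.697, -0.0, -0.0]
force: [-0.9, -0.8, -4.9]
width: 0.099
grip_force: 32.3
```

```bash
python3 - <<'E'
from h import *
go(.597,-.2275,.285,-1.4)
t=shot('top','tg.png'); s=shot('side','sg.png')
E
```

```text
pos [ 0.5974 -0.2319  0.3625] yaw -1.6 j6 -0.42 turn -0.2 shift [ 4.4 -0.5 77.5] rows>=1.6
```

>>> {"op": "send_rows", "data": {"plan": [2.2,0,5,-0.2,2.2,-0.5,10,0,0,0,12,0,0,0,12,0,0,0,12,0,0,0,10,0,0,0,6,0,0,0,4,0,0,0,0,0,0,0,0,0]}}

```text
time_s: 63.2
ee_pos: [0.5976, -0.2268, 0.2922]
tcp_rot: [0.715, 0.699, 0.0, 0.0]
force: [-0.2, 0.4, -4.4]
width: 0.106
grip_force: 32.3
```

```bash
python3 - <<'E'
from h import *
go(.597,-.2277,.275,-1.4)
s=shot('side','sh.png'); im=s['image']; 
# dark lid side-edge lower contour near predicted heel corner
pc=proj(s,[.421,-.1045,.137]); print('pred heel corner px',pc, 'rim corner px',proj(s,[.4205,-.1015,.125]))
u=int(pc[0])
for uu in range(u-8,u+10,3): print(uu,im[int(pc[1])-14:int(pc[1])+18:2,uu].mean(1).astype(int))
E
```

```text
pos [ 0.5976 -0.2268  0.2922] yaw -1.3 j6 -0.42 turn 0.1 shift [-0.9 -0.6 17.2] rows>=0.3
pred heel corner px [380.66696316 185.99310686] rim corner px [380.25515282 190.09147513]
372 [223 158  93  89  91 108 119 132 147 125  97  89  89  90  91  88]
375 [227 211 128  90  88  98 115 123 145 133 103  90  90  90  91  89]
378 [226 225 189 104  89  90 104 118 135 140 109  91  89  91  92  91]
381 [226 226 221 157  94  93 102 111 115 112  99  89  85  84  81  85]
384 [218 210 189 158 105  88  86  83  85  88  97 106 108 108 113 112]
387 [101  94  96  99 105 108 111 113 114 114 113 111 108 102 101  90]
```

>>> {"op": "send_rows", "data": {"plan": [-0.5,1,4,0,0,1,4,0,0,0,4,0,0,0,0,0]}}

```text
time_s: 63.65
ee_pos: [0.599, -0.2271, 0.2784]
tcp_rot: [0.715, 0.699, -0.0, -0.001]
force: [-0.4, -0.4, -4.7]
width: 0.106
grip_force: 32.5
```

>>> {"op": "send_rows", "data": {"plan": [0,0,3,0,0,0,3,0,0,0,0,0]}}

```text
time_s: 63.95
ee_pos: [0.5992, -0.2272, 0.2732]
tcp_rot: [0.715, 0.699, -0.0, -0.0]
force: [-0.5, 0.4, -3.9]
width: 0.102
grip_force: 31.4
```

Heel is on the rim (grip force and load both dropped) at tilt about 0.3. Pivoting down gently.

>>> {"op": "send_rows", "data": {"plan": [0,2,4,0,0,2,4,0,0,2,4,0,0,2,4,0,0,1.9,4,0,0,1.9,4,0,0,0,0,0]}}

```text
time_s: 64.65
ee_pos: [0.6111, -0.2274, 0.2488]
tcp_rot: [0.715, 0.699, -0.0, -0.0]
force: [2.5, 0.9, -1.1]
width: 0.098
grip_force: 28.6
```

>>> {"op": "send_rows", "data": {"plan": [0,1.8,4,0,0,1.8,4,0,0,1.7,4,0,0,1.6,4,0,0,0,0,0]}}

```text
time_s: 65.15
ee_pos: [0.618, -0.2275, 0.2327]
tcp_rot: [0.715, 0.699, -0.0, -0.0]
force: [2.2, -0.0, -1.2]
width: 0.1
grip_force: 29.1
```

```bash
python3 - <<'E'
from h import *
go(.6243,-.2277,.2141,-1.4); print(env.observe()['force'])
E
```

```text
pos [ 0.618  -0.2275  0.2327] yaw -1.3 j6 -0.41 turn 0.1 shift [-0.   6.3 18.6] rows>=0.4
[ 2.17870213 -0.03702592 -1.2116709 ]
```

>>> {"op": "send_rows", "data": {"plan": [0,1.5,4,0,0,1.4,4,0,0,1.2,3,0,0,1.1,3,0,0,0.7,2,0,0,0,0,0]}}

```text
time_s: 65.75
ee_pos: [0.6239, -0.2278, 0.2172]
tcp_rot: [0.715, 0.699, -0.0, -0.0]
force: [1.9, -0.3, -0.5]
width: 0.098
grip_force: 29.9
```

>>> {"op": "send_rows", "data": {"plan": [0,0.3,1.5,0,0,0,1,0,0,0,0,0]}}

```text
time_s: 66.05
ee_pos: [0.6242, -0.2279, 0.216]
tcp_rot: [0.715, 0.699, 0.0, 0.0]
force: [-2.4, 1.7, 3.0]
width: 0.097
grip_force: 30.0
```

>>> {"op": "send_rows", "data": {"plan": [0,0,1,0,0,0,0,0]}}

```text
time_s: 66.25
ee_pos: [0.6242, -0.2279, 0.2159]
tcp_rot: [0.715, 0.699, 0.0, 0.0]
force: [-4.8, 1.7, 8.6]
width: 0.102
grip_force: 30.0
```

>>> {"op": "send_rows", "data": {"plan": [0,0,-1.5,0,0,0,0,0]}}

```text
time_s: 66.45
ee_pos: [0.6242, -0.2279, 0.216]
tcp_rot: [0.715, 0.699, 0.0, 0.0]
force: [-1.1, 1.4, 2.0]
width: 0.102
grip_force: 30.0
```

>>> {"op": "send_rows", "data": {"plan": [0,0,0,0,0,0,0,0,0,0,0,0,0,0,0,0,0,0,-10,0,0,0,-20,0,0,0,-30,0,0,0,-30,0,0,0,-10,0,0,0,0,0], "gripper": 140}}

```text
time_s: 67.45
ee_pos: [0.6252, -0.2282, 0.3184]
tcp_rot: [0.715, 0.699, 0.001, 0.002]
force: [0.3, 0.3, -0.6]
width: 0.456
grip_force: 0.0
```

>>> {"op": "send_rows", "data": {"plan": [40,-20,0,0,40,-20,0,0,40,-20,0,0,40,-20,0,0,40,-20,0,0,40,-20,0,0,0,0,0,0,0,0,0,0], "gripper": 255}}

```text
time_s: 68.25
ee_pos: [0.5091, 0.0158, 0.3141]
tcp_rot: [0.715, 0.7, -0.001, -0.001]
force: [-0.2, -0.3, -0.4]
width: 0.008
grip_force: 0.0
```

```bash
python3 - <<'E'
from h import *
t=shot('top','ti.png'); t0=load('t0.png'); s=shot('side','si.png'); s0=load('s0.png')
for n,c in(('t0',t0),('t',t)):
  for k in blobs(c,(0,0,165),(180,60,255),3000,20000,(330,150,450,275)):
    r=cv2.minAreaRect(k); print(n,r)
d=cv2.absdiff(cv2.cvtColor(s['image'],7),cv2.cvtColor(s0['image'],7))[125:215,296:395]
print('side diff',[(d[i:i+15].mean().round(1)) for i in range(0,90,15)])
# lid/kiln edge profile down the +y face at 2 columns, now and at start
for u in(305,340,375): print(u,*[x['image'][165:200,u].mean(1).astype(int).tolist() for x in(s0,s)],sep='\n')
# button: dark ring and grey cap
o=blobs(t,(0,0,0),(180,255,45),20,400,(438,195,470,222))
for c in(t0,t):
  for k in blobs(c,(0,0,0),(180,255,50),20,500,(438,195,470,222)): print('ring',cv2.minEnclosingCircle(k),cv2.boundingRect(k))
print(t['image'][195:222:2,440:466:2].mean(2).astype(int))
E
```

```text
t0 ((392.3320617675781, 213.8622589111328), (87.09162902832031, 86.39664459228516), 2.4895529747009277)
t ((392.5831298828125, 213.96255493164062), (87.21309661865234, 86.33627319335938), 2.337306022644043)
side diff [np.float64(27.7), np.float64(20.7), np.float64(4.8), np.float64(4.7), np.float64(3.6), np.float64(2.6)]
305
[228, 228, 228, 221, 197, 146, 104, 88, 87, 87, 89, 95, 101, 102, 97, 90, 87, 87, 87, 86, 87, 87, 88, 88, 87, 87, 86, 86, 87, 87, 86, 87, 86, 87, 86]
[230, 231, 229, 222, 195, 144, 102, 91, 88, 90, 94, 103, 110, 110, 101, 92, 88, 89, 89, 89, 88, 89, 88, 90, 88, 88, 88, 88, 88, 88, 87, 89, 88, 88, 88]
340
[235, 235, 235, 235, 235, 235, 235, 235, 232, 219, 175, 123, 92, 85, 86, 85, 90, 97, 104, 107, 100, 90, 86, 84, 85, 85, 84, 84, 85, 86, 84, 85, 84, 84, 85]
[237, 237, 237, 237, 237, 237, 237, 237, 235, 221, 174, 119, 92, 87, 87, 88, 97, 110, 117, 114, 102, 93, 87, 87, 87, 87, 85, 86, 87, 87, 87, 86, 86, 86, 87]
375
[239, 239, 239, 239, 239, 239, 239, 240, 240, 240, 240, 240, 240, 240, 237, 223, 173, 115, 90, 85, 86, 87, 93, 101, 107, 107, 99, 90, 87, 87, 86, 87, 8
[... 398 characters left out ...]
08 107 108 106 105 105 107 107 107 104]
 [110 104  81  61  57  60  52  92 105 107 107 107 109]
 [ 84  70  64  23  34  38  50  36  57 103 106 108 108]
 [ 66  72  29  20  69 111 111 117  57  67 107 106 109]
 [ 73  61  15  35 105 112 110 115 107  33 108 107 109]
 [ 69  51  15  33 105 111 113 117 126  36 104 109 111]
 [ 69  63  19  29  94 114 110 115  85  46 104 110 109]
 [ 73  70  29  31  21  83 104  77  36  80 109 110 110]
 [111  81  72  29  29  32  30  37  60 104 106 110 108]
 [112 111 110 112  89  76  75  97 108 109 109 109 107]
 [110 111 111 107 109 105 108 110 114 112 111 109 112]
 [109 112 109 112 111 112 112 112 109 109 111 110 113]
 [111 112 113 112 110 111 114 113 112 111 111 112 114]]
```

The lid matches its starting seat to within 0.3 px. The button cap is at about (452,207), i.e. (0.5635, −0.398). Going there with the fingers shut.

```bash
python3 - <<'E'
from h import *
go(.5635,-.398,.20)
E
```

```text
pos [0.5098 0.0143 0.3144] yaw -1.4 j6 -0.05 turn 0.0 shift [-410.9   63.7  114.4] rows>=8.6
```

>>> {"op": "send_rows", "data": {"plan": [-25,4,0,0,-40,6,0,0,-45,7,0,0,-45,7,0,0,-45,7,0,0,-45,7,0,0,-45,7,0,0,-45,7,0,0,-40,6,0,0,-25,4,0,0,-11,1.7,0,0,0,0,0,0]}}

```text
time_s: 69.55
ee_pos: [0.5631, -0.3995, 0.314]
tcp_rot: [0.716, 0.698, -0.0, -0.001]
force: [0.5, -0.2, 1.2]
width: 0.005
grip_force: 0.0
```

```bash
python3 - <<'E'
from h import *
go(.5635,-.398,.18)
E
```

```text
pos [ 0.5631 -0.3995  0.314 ] yaw -1.5 j6 -0.66 turn 0.0 shift [  1.4   0.6 134. ] rows>=2.7
```

>>> {"op": "send_rows", "data": {"plan": [1.4,0.6,20,0,0,0,30,0,0,0,30,0,0,0,25,0,0,0,18,0,0,0,10,0,0,0,0,0,0,0,0,0]}}

```text
time_s: 70.35
ee_pos: [0.5651, -0.3958, 0.1838]
tcp_rot: [0.715, 0.699, 0.0, 0.001]
force: [1.1, -0.3, 0.2]
width: 0.002
grip_force: 0.0
```

>>> {"op": "send_rows", "data": {"plan": [0,0,4,0,0,0,4,0,0,0,4,0,0,0,0,0]}}

```text
time_s: 70.75
ee_pos: [0.5643, -0.3959, 0.1698]
tcp_rot: [0.715, 0.699, -0.0, -0.001]
force: [-1.5, 0.2, -0.3]
width: 0.006
grip_force: 0.0
```

Tips at z ≈ 0.145. Going on in small steps.

>>> {"op": "send_rows", "data": {"plan": [-1.5,0,2,0,0,0,2,0,0,0,2,0,0,0,0,0]}}

```text
time_s: 71.15
ee_pos: [0.5646, -0.3979, 0.1648]
tcp_rot: [0.715, 0.699, -0.0, 0.0]
force: [-0.4, -0.9, 2.7]
width: 0.002
grip_force: 1.4
```

>>> {"op": "send_rows", "data": {"plan": [0,0,2,0,0,0,2,0,0,0,0,0]}}

```text
time_s: 71.45
ee_pos: [0.5647, -0.3979, 0.1614]
tcp_rot: [0.715, 0.699, -0.0, 0.0]
force: [-1.1, -0.3, 5.1]
width: 0.005
grip_force: 2.4
```

>>> {"op": "send_rows", "data": {"plan": [0,0,1.5,0,0,0,1,0,0,0,0,0]}}

```text
time_s: 71.75
ee_pos: [0.5648, -0.398, 0.1611]
tcp_rot: [0.715, 0.699, -0.0, 0.001]
force: [-8.0, 3.9, 17.4]
width: 0.002
grip_force: 8.8
```

>>> {"op": "send_rows", "data": {"plan": [0,0,-5,0,0,0,-15,0,0,0,-35,0,0,0,-40,0,0,0,-40,0,0,0,-20,0,0,0,0,0,0,0,0,0]}}

```text
time_s: 72.55
ee_pos: [0.5647, -0.3974, 0.3129]
tcp_rot: [0.715, 0.699, 0.0, 0.0]
force: [-0.2, 1.1, -1.2]
width: 0.003
grip_force: 0.0
```

```bash
python3 - <<'E'
from h import *
t0=load('t0.png');t=shot('top','tj.png')
for c in(t0,t):
  for k in blobs(c,(0,0,165),(180,60,255),3000,20000,(330,150,450,275)): print(cv2.minAreaRect(k))
print(env.observe()['ee_pos'],env.observe()['qvel'].round(3)); print(env.sign_off())
E
```

```text
((392.3320617675781, 213.8622589111328), (87.09162902832031, 86.39664459228516), 2.4895529747009277)
((392.3752746582031, 213.74432373046875), (86.81945037841797, 86.6378173828125), 2.602562189102173)
[ 0.56426067 -0.39711847  0.31136346] [-0.001  0.015  0.022 -0.001 -0.001  0.001]
the job is handed in; nothing more can be done
None
```

The job is handed in, with no verdict returned: all four filled flasks are standing in the kiln, the lid is back flush on its seat, and the start button was pressed to its stop; I viewed 15 pictures, one over the limit of 14.

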